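# Hang the blue template on its peg and lock it with the pin

### The arm

A 7-joint arm with a two-finger parallel gripper is mounted at the origin on a cart in front of the work surface, level with it; the furniture and walls round the work are solid. World frame = base frame: x ahead of the robot, y to its left, z up, the work surface at z = 0. Lengths are in m, angles in rad, forces in N, time in s.
With the tool pointing down it reaches from about 0.4 to 0.875 m from the base axis. Payload 19.3 kg.
Tool frame: the origin (TCP) lies between the finger pads; the fingertips stand 19 mm ahead of it and the grasp point (between the pads) is the TCP; z points along the fingers, y is the direction in which the jaws open and shut (so a half turn about z gives the same grasp; the last joint's range is limited). The gripper opens to 85 mm and grips with 20 to 120 N. Pads are 22 mm wide; open, the fingers measure 114 mm over their backs; the gripper's body (76 mm by 85 mm) begins 54 mm behind the grasp point. The pads swing forward as they close: fully open they stand 13 mm farther back than shut.
Start: joints at [1.189, 0.521, -0.036, 1.599, 0.021, 1.021, -0.113], TCP at [0.192, -0.595, 0.228] pointing down, gripper open.
Joint ranges: [-2.91, 2.91], [-0.3, 2.13], [-1.5, 1.42], [0.17, 2.43], [-1.26, 4.41], [0.16, 1.93], [-2.52, 2.52]. Speed limits (rad/s): [1.89, 1.89, 2.39, 2.39, 3.01, 3.01, 3.01].

### API

Orientations are given as [roll, pitch, yaw] about the fixed x, y, z axes, in that order (R = Rz(yaw) Ry(pitch) Rx(roll)).
In Python, from workcell import status, imaging, bot gives the robot as it stands.
- The arm moves only by the shell command python3 -m handwheel 'ROWS' [FORCE]. ROWS is JSON, a list of rows, each an object with "offset": the shift along the tool's x, y, z in mm, a list of three; "rot": the turn, a rotation vector about the tool's x, y, z in degrees, a list of three; "claw": the opening, from -1 (shut) to 1 (fully open). A call has 1 to 12 rows; each row shifts and turns the commanded pose from where the row before left it, along the tool's axes as they then stand; what a row does not reach is not made up. A row lasts 1/10 s, in which the tool goes at most 50 mm and 8.59 degrees, less where a joint would pass 70% of its speed; a pose out of reach is approached as far as the arm can. A call is refused whole if a number of a shift passes 50 or a number of a turn 8.59, either way. A call with a gripper value outside its range is refused whole. The fingers move at their own pace and stop on an object; FORCE is the grip in N (left out, the last holds). Time passes only in rows, so rows that do not move let the fingers close. It gives the time, the measured TCP pose, the force and the opening at its end, in the units of the state.
- status.observe(): the state, without advancing time (a new reading comes with each control period).
- imaging.grab_frame(name): name is "scene" or "top" or "wrist"; returns a dict with "color" (420x560x3 uint8, red, green, blue), "range_z" (420x560 float32, m along the optical axis (not along the pixel's ray), 0 where there is no reading), "fx", "fy", "cx", "cy" (pixels), "camera_from_world" (4x4, takes a point from world to camera coordinates). Camera axes: x right, y down, z forward; pixel columns grow to the right and rows downward; lengths in m; the calibration is good to about 2 mm. A picture is of the moment at which its call begins.
- bot.job_done(): hands the job in, once; it reports no verdict.
Trained networks look in the newest picture that a camera, given by its name, has taken for a name from the list of things; names that differ only in an ending like _2 or _b are one class to them, and where a whole thing is asked for, a point or a joint stands for the part that bears it (a point fixed in the world has none). Each returns a list of dicts, best first, with "conf" (0 to 1); they miss things now and then, are a little off and sometimes report something else, mostly with a low value. They report only what shows in the picture. A call takes as long as a camera call. They do not tell look-alikes from the thing itself.
- imaging.regions_of(thing, camera): "region" (420x560 bool, what is visible of it) and "box" ([centre column, centre row, width, height] in pixels, round what is visible of it).
- imaging.mark_of(thing, camera): "uv" ([column, row] in pixels: a listed point, or the origin of a listed thing).
The state is a dict: "clock": time; "qpos": joint angles; "qd": joint speeds; "joint_efforts": joint torques, N m; "position": TCP position; "tool_rot": TCP orientation; "force": force on the tool from outside, world axes, zero at the start; "moment": the same for the moment, N m; "grip_width": finger opening in m.
Only numpy, scipy, OpenCV 4.12 (cv2) and the standard library are available. Lean on these libraries where they do the work, as an engineer would, in place of code of your own. Each camera call takes 0.05 s, during which the arm holds its last target.

### The job

Put the blue template away: pull the red-headed retaining pin up out of the hanging stand and park it, pushed fully down, in the parking tube; then take the blue template from its holder and hang it by its eye on the stand's peg, and let go of it. Lock it there by putting the pin back down through the peg's hole and the bush below until its collar sits on the peg. Leave the yellow template in its holder and do not disturb the screw tin, the stopwatch or the setting block.

Things in the scene. Friction and masses are not known exactly. Their poses are not given: they have to be found in the camera images.
- stand: Fixed hanging stand: grey base 170 x 110 x 12 mm, origin under its centre, z up. At its +x end an aluminium column, 44 mm wide (y), top flush with the peg's top. From the column a level flat steel peg, 28 mm wide (y), 12 mm thick, runs along -x over the base's middle line to a free end 63 mm to -x of the origin. Nothing of the stand is higher than the peg's top, 130 mm.
- peg_seat (a point): Stand's axes. Point on the peg's top face and centre line, 130 mm above the table, 50 mm from the column and 75 mm from the free end: the middle of where the template hangs, faces square to the peg, eye round the peg, between column and pin. The round eye rides on the peg's two upper edges, its centre then 17 mm below this face.
- peg_hole (a point): Stand's axes. Centre of the upper mouth of the vertical 17 mm hole near the peg's free end, in its top face 130 mm above the table, 59 mm to -x of peg_seat and 16 mm from the free end. The pin goes down through it.
- bush_mouth (a point): Stand's axes. Centre of the upper mouth of the brass guide bush on the stand's base, straight below peg_hole, 30 mm above the table: a 34 x 34 mm block with a 17 mm hole, slightly chamfered, 18 mm deep. With the pin seated, its foot lies 12 mm below this point.
- tube_mouth (a point): Fixed parking tube for the pin: upright aluminium tube, 28 mm outer and 15.6 mm inner diameter, on a 66 x 66 x 10 mm grey foot. This point is the centre of its upper mouth, 118 mm above the table. The hole goes down to the table, so that a parked pin stands with its collar on the rim.
- pin_grip (a point): Loose retaining pin (0.09 kg), upright, seated in the stand at the start: steel shaft 11 mm in diameter, 112 mm long, collar 26 mm in diameter and 4 mm thick, red head with black rings 20 mm in diameter and 40 mm high. This point is on the axis in the head, 26 mm above the collar's underside, 18 mm below the top. z runs along the pin from foot to head.
- pin_foot (a point): End of the pin's tapered foot (5.6 mm wide, full width 8 mm higher), on the axis, 138 mm below pin_grip. z along the pin, from foot to head.
- blue_eye (a point): Loose blue template (0.2 kg), to be hung: flat rigid plate, 76 mm wide (y), 128 mm high (z, up), 10 mm thick (x), both faces alike, with a round eye of 44 mm diameter and below it a 41 x 17 mm window. This point is the eye's centre, 72 mm above the plate's lower edge, 56 mm below its upper edge. At the start it stands upright in the slot of holder_a.
- blue_tab (a point): Point in the solid strip of the blue template above the eye, 34 mm high, in the middle of the thickness, 10 mm below the upper edge, 46 mm above the eye's centre: the 10 mm thickness can be gripped here from above. Axes as blue_eye.
- holder_a: Fixed black holder of the blue template, 46 (x) x 96 (y) x 32 mm, origin under its centre; slot along y, its floor 8 mm above the table, its walls up to 32 mm, 2 mm wider than the plate is thick. Which of the two holders stands on the left varies.
- yellow_tab (a point): The point like blue_tab on a yellow template of the same shape, which stands in another such holder beside the first and stays there.
- screw_tin: Bystander: round white tin, 64 mm in diameter, 25 mm high; origin at the centre of its underside.
- stopwatch: Bystander: dark grey stopwatch with a green and a red button, 50 x 62 x 19 mm; origin at the centre of its underside.
- gauge_block: Bystander: light grey setting block, 25 x 40 x 35 mm; origin at the centre of its underside.
There are look-alikes about, which are no part of the job. There is more than one size of the part that bears blue_eye; the job needs the smaller.

How it is judged:
On the way, in this order (a step that is already met when the one before it is completed fails the run):
1. The pin is parked upright, fully down in the parking tube, and let go of (horizontal distance between pin_foot and tube_mouth below 0.006 m and angle between pin_grip's own z axis and vertical below 0.08 rad and z of pin_grip in the frame of tube_mouth between 0.018 and 0.032 m and contact force between the fingers and anything else below 0.3 N), for 0.2 s.
2. The blue template hangs by its eye on the peg, let go of, while the pin is still parked (all of step 1 and x of blue_eye in the frame of peg_seat between -0.054 and 0.05 m and y of blue_eye in the frame of peg_seat between -0.012 and 0.012 m and z of blue_eye in the frame of peg_seat between -0.024 and -0.011 m and angle between blue_eye's own z axis and vertical below 0.15 rad), for 0.3 s.
At the end, for the whole second after the job is handed in: Blue eye centre 11-24 mm below the peg top, within 12 mm of its centre line, between column and pin, tilt < 0.15 rad; pin upright (0.08 rad), foot within 6 mm of the bush axis, 7-18 mm below its mouth; yellow template moved < 20 mm, tin, stopwatch, block < 30 mm (x of blue_eye in the frame of peg_seat between -0.054 and 0.05 m and y of blue_eye in the frame of peg_seat between -0.012 and 0.012 m and z of blue_eye in the frame of peg_seat between -0.024 and -0.011 m and angle between blue_eye's own z axis and vertical below 0.15 rad and horizontal distance between pin_foot and bush_mouth below 0.006 m and angle between pin_grip's own z axis and vertical below 0.08 rad and z of pin_foot in the frame of bush_mouth between -0.018 and -0.007 m and distance of yellow_tab from where it was at the start of the episode below 0.02 m and distance of each of screw_tin, stopwatch, gauge_block from where it was at the start of the episode below 0.03 m); the robot touches nothing.
It fails at once if The yellow template is moved by more than 20 mm (distance of yellow_tab from where it was at the start of the episode above 0.02 m).
It fails at once if The screw tin, stopwatch or setting block is moved by more than 30 mm (distance of any of screw_tin, stopwatch, gauge_block from where it was at the start of the episode above 0.03 m).
It also fails if it takes over 69 s, if anything falls off the work surface, if the arm or the gripper's body presses on something with over 40 N, if the wrist force passes 120 N, or if a joint passes its speed limit or range.

## Working session

There is one attempt and no reset: what is moved stays moved. The work goes in short steps, Python scripts to look and compute and a shell command to move; the robot and the scene stay as the last step left them, time stands still between calls to the robot, and variables do not carry over. Pictures are saved under pics/ and viewed, and the job is handed in when it is done.

```bash
ls; mkdir -p pics
cat > h.py <<'E'
import numpy as np, cv2
from workcell import status, imaging, bot
def save(f,n): cv2.imwrite('pics/'+n+'.png', cv2.cvtColor(f['color'],cv2.COLOR_RGB2BGR))
def w(f,u,v,z=None):
    T=np.linalg.inv(f['camera_from_world'])
    d=np.array([(u-f['cx'])/f['fx'],(v-f['cy'])/f['fy'],1.])
    if z is None:
        r=f['range_z'][int(round(v)),int(round(u))]; return (T@np.r_[d*r,1])[:3]
    dw=T[:3,:3]@d; o=T[:3,3]; return o+dw*(z-o[2])/dw[2]
def px(f,p):
    c=f['camera_from_world']@np.r_[p,1]; return np.array([f['fx']*c[0]/c[2]+f['cx'],f['fy']*c[1]/c[2]+f['cy']])
E
python3 - <<'E'
from h import *
np.set_printoptions(precision=4,suppress=True)
s=status.observe(); print(s['clock'],s['position'],s['tool_rot'],s['grip_width'],s['force'])
for n in ['scene','top','wrist']:
    f=imaging.grab_frame(n); save(f,n+'0'); print(n,np.linalg.inv(f['camera_from_world'])[:3,3],f['fx'])
    np.savez('f_'+n+'0',**f)
    for t in ['stand','peg_seat','peg_hole','bush_mouth','tube_mouth','pin_grip','blue_eye','blue_tab','holder_a','yellow_tab','screw_tin','stopwatch','gauge_block']:
        r=imaging.mark_of(t,n)
        for m in r[:4]:
            u=m['uv']; 
            if 0<=u[0]<559 and 0<=u[1]<419: print(n,t,np.round(m['conf'],2),np.round(u,1),w(f,*u))
E
```

```text
pics
0.0 [ 0.1916 -0.5946  0.2273] [-3.1405  0.      0.3118] 0.08534616352218607 [ 0.4691 -0.2869  0.8126]
scene [0.1085 0.7192 0.8557] 537.8941195310035
scene stand 0.97 [278.1 216.9] [ 0.5909 -0.0295  0.0127]
scene stand 0.42 [323.  279.1] [0.4107 0.0859 0.0245]
scene peg_seat 0.83 [276.7 174.1] [ 0.5969 -0.0345  0.1317]
scene peg_seat 0.64 [276.6 220. ] [ 0.59   -0.0216  0.0097]
scene peg_seat 0.29 [359.1 229.2] [ 0.4161 -0.0894  0.0152]
scene peg_hole 0.92 [296.3 183.1] [ 0.5399 -0.0208  0.1416]
scene peg_hole 0.33 [264.  276.1] [0.5269 0.1254 0.0001]
scene bush_mouth 0.68 [242.2 322.4] [0.4363 0.3196 0.1362]
scene bush_mouth 0.62 [294.2 213.5] [ 0.5467 -0.0264  0.0477]
scene tube_mouth 0.64 [332.2 151.2] [ 0.5441 -0.1881  0.1167]
scene tube_mouth 0.49 [295.3 182.3] [ 0.5413 -0.019   0.1444]
scene pin_grip 0.6 [299.2 173.9] [ 0.5382 -0.0288  0.1612]
scene pin_grip 0.53 [296.3 187. ] [ 0.5389 -0.0194  0.1326]
scene pin_grip 0.4 [262.9 275.7] [0.5294 0.1258 0.0002]
scene blue_eye 0.92 [262.6 275.3] [ 0.5318  0.1235 -0.0023]
scene blue_eye 0.91 [386.9 175.1] [ 0.4451 -0.3057  0.0084
[... 1068 characters left out ...]
0.1894 0.032 ]
top blue_eye 0.59 [376.3 250.3] [ 0.4156 -0.206   0.1385]
top blue_eye 0.47 [310.2 196.8] [ 0.5421 -0.0309  0.172 ]
top blue_tab 0.82 [218.6 215.2] [0.5028 0.2071 0.0283]
top blue_tab 0.76 [380.3 247.2] [ 0.4228 -0.2096  0.1632]
top holder_a 0.78 [228.3 219.6] [0.482  0.1721 0.1344]
top yellow_tab 0.62 [170.  233.7] [0.4417 0.3159 0.135 ]
top screw_tin 0.64 [268.4 246.9] [0.4195 0.0663 0.0261]
top screw_tin 0.54 [303.9 203.9] [ 0.5294 -0.0197  0.1291]
top stopwatch 0.88 [307.3 245.7] [ 0.4265 -0.043   0.0127]
top stopwatch 0.39 [310.4 194.2] [ 0.5494 -0.0318  0.1669]
top gauge_block 0.64 [329.8 250.1] [ 0.4156 -0.1038  0.0318]
wrist [ 0.2687 -0.5705  0.3729] 340.59723657230506
```

Run:
```python
import cv2
for n in ['scene','top']:
    i=cv2.imread(f'pics/{n}0.png'); cv2.imwrite(f'pics/{n}0a.png', cv2.resize(i[110:350,140:460],(800,600),interpolation=cv2.INTER_CUBIC))
```

```text
(no output)
```

View pics/scene0.png

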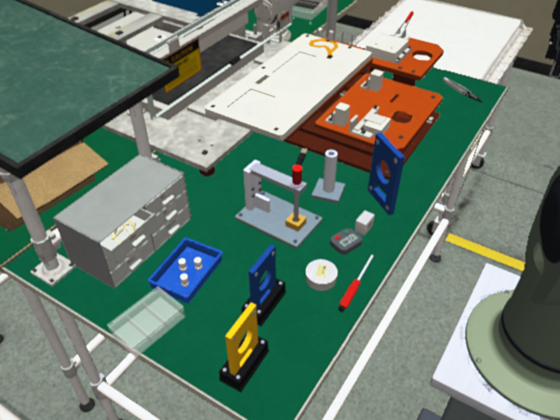

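View pics/top0.png

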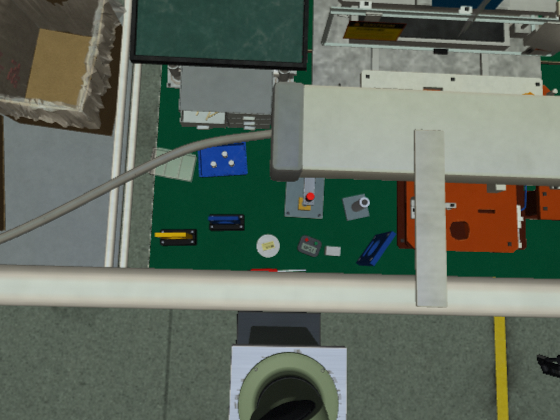

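View pics/scene0a.png

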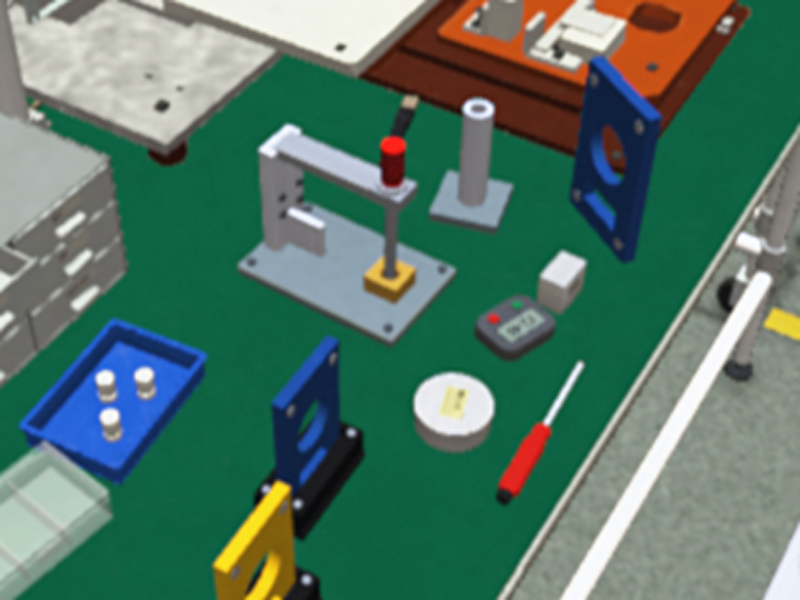

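View pics/top0a.png

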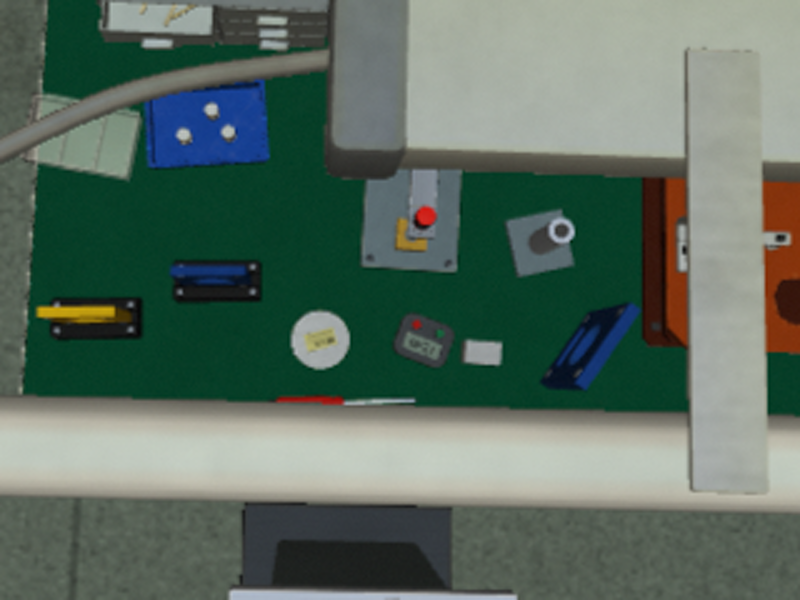

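The right-hand blue plate at (386,175) stands free and is larger, so it is the look-alike. The job's plate is in the black holder at about (262,280), and the pin is at (297,175). Next I fit the geometry from depth.

```bash
cat >> h.py <<'E'
from scipy.optimize import least_squares
def cloud(f):
    T=np.linalg.inv(f['camera_from_world']); h,wd=f['range_z'].shape
    u,v=np.meshgrid(np.arange(wd),np.arange(h)); r=f['range_z']
    P=np.stack([(u-f['cx'])/f['fx']*r,(v-f['cy'])/f['fy']*r,r],-1)@T[:3,:3].T+T[:3,3]
    P[r<=0]=np.nan; return P
def circ(p,R,c0):
    return least_squares(lambda c:np.hypot(p[:,0]-c[0],p[:,1]-c[1])-R,c0,loss='soft_l1',f_scale=.001)
def box(P,x,y,z):
    return (P[...,0]>x[0])&(P[...,0]<x[1])&(P[...,1]>y[0])&(P[...,1]<y[1])&(P[...,2]>z[0])&(P[...,2]<z[1])
E
cat > m.py <<'E'
from h import *
np.set_printoptions(precision=4,suppress=True)
def rect(q,t):
    r=cv2.minAreaRect((q[:,:2]*1000).astype(np.float32)); print(t,len(q),np.round(r[0],1),np.round(r[1],1),round(r[2],2),'zmed',np.median(q[:,2]))
for n in ['scene','top']:
    f=dict(np.load(f'f_{n}0.npz')); P=cloud(f); c=f['color'].astype(int)
    red=(c[...,0]>120)&(c[...,1]<60)&(c[...,2]<60)
    m=box(P,(.5,.6),(-.07,.02),(.138,.166)); q=P[m&red]; print(n,'head',len(q)); 
    if len(q)>8: s=circ(q,.010,[.545,-.03]);print(s.x,s.cost)
    m=box(P,(.5,.6),(-.07,.02),(.14,.19)); q=P[m&red]; print('head top',q[:,2].max() if len(q) else 0, q[q[:,2]>.17].mean(0))
    q=P[box(P,(.5,.6),(-.07,.02),(.05,.115))]; print('shaft',len(q), q.mean(0))
    if len(q)>5: print(circ(q,.0055,[.545,-.03]).x)
    q=P[box(P,(.5,.6),(-.24,-.14),(.025,.11))]; print('tube',len(q)); 
    if len(q)>8: s=circ(q,.014,[.545,-.19]);print(s.x,s.cost)
    q=P[box(P,(.5,.6),(-.24,-.14),(.112,.124))]; print('tube top',len(q),q.mean(0),np.median(q[:,2]))
    rect(P[box(P,(.5,.6),(-.25,-.14),(.007,.0135))],'tubefoot')
    rect(P[box(P,(.45,.75),(-.12,.1),(.009,.0145))],'base')
    q=P[box(P,(.5,.7),(-.08,.03),(.1265,.1335))]; rect(q,'peg')
    q=P[box(P,(.5,.7),(-.08,.03),(.026,.0335))]; rect(q,'bush')
    blue=(c[...,2]>c[...,0]+30)&(c[...,2]>c[...,1]+20)
    q=P[blue&box(P,(.42,.56),(.1,.26),(.04,.15))];print('blue z',q[:,2].max(),q.min(0),q.max(0))
    q=P[blue&box(P,(.42,.56),(.1,.26),(.133,.15))]; rect(q,'bluetop')
    q=P[box(P,(.42,.56),(.1,.26),(.027,.0345))]; rect(q,'holder')
    q=P[blue&box(P,(.3,.6),(-.3,-.12),(.03,.25))];print('big blue',q.min(0),q.max(0))
E
python3 m.py
```

```text
scene head 0
head top 0.17665272951687216 [ 0.5438 -0.0278  0.1735]
shaft 98 [ 0.5427 -0.0259  0.0794]
[ 0.5452 -0.0293]
tube 345
[ 0.5318 -0.1572] 0.001190076892406308
tube top 82 [ 0.5418 -0.1758  0.1164] 0.11647809052843217
tubefoot 364 [ 542.4 -177.2] [67.2 72.5] 11.94 zmed 0.009889891754830848
base 1714 [563.8 -28.9] [114.2 227.5] 88.21 zmed 0.011855406918651334
peg 549 [598.6 -28.4] [ 42.8 141.1] 86.95 zmed 0.12974585707964326
bush 214 [598.8 -28.1] [144.5  37.3] 0.76 zmed 0.030034555431140586
blue z 0.13995955442357344 [0.4792 0.1486 0.0401] [0.4929 0.2275 0.14  ]
bluetop 202 [486.6 188.1] [11.9 79.3] 2.34 zmed 0.13593543413000175
holder 422 [485.9 188. ] [44.1 95.8] 1.89 zmed 0.0317674928190102
big blue [ 0.3768 -0.2481  0.0301] [ 0.5497 -0.1765  0.1696]
top head 0
head top 0.17694071767828712 [ 0.5436 -0.0304  0.1728]
shaft 1 [ 0.5286 -0.0292  0.1149]
tube 100
[ 0.5415 -0.1802] 0.0001471439783214533
tube top 60 [ 0.5417 -0.1802  0.1161] 0.11601374598590908
tubefoot 267 [ 541.3 -179.5] [66.  65.7] 13.04 zmed 0.009233928173496775
base 736 [536.4 -31.3] [109.2 171.8] 89.17 zmed 0.011125340993293986
peg 176 [563.6 -31.9] [28.  70.2] 87.95 zmed 0.12921275642587382
bush 66 [544.7 -30.9] [33.9 31.5] 1.05 zmed 0.029088666544355046
blue z 0.13919751225941712 [0.4795 0.1474 0.0405] [0.4922 0.2234 0.1392]
bluetop 92 [485.6 185.5] [10.3 75.9] 2.43 zmed 0.13510086247170683
holder 268 [485.9 185.7] [42.1 93.8] 1.92 zmed 0.03037121432594947
big blue [ 0.3784 -0.247   0.034 ] [ 0.4642 -0.1825  0.1703]
```

```bash
python3 - <<'E'
from h import *
np.set_printoptions(precision=3,suppress=True)
f=dict(np.load('f_top0.npz'))
for u,v in [(100,290),(300,290),(500,290),(430,200),(350,130),(290,130),(530,130),(290,390),(120,200)]: print(u,v,w(f,u,v))
E
python3 -m handwheel '[{"offset":[0,0,-40]},{"offset":[0,0,-40]},{"offset":[0,0,-40],"rot":[0,0,6]}]' 40
```

```text
100 290 [0.359 0.193 0.963]
300 290 [0.362 0.061 0.961]
500 290 [ 0.366 -0.077  0.961]
430 200 [ 0.423 -0.019  0.985]
350 130 [0.468 0.033 0.983]
290 130 [0.467 0.072 0.982]
530 130 [ 0.474 -0.09   0.982]
290 390 [0.083 0.008 0.176]
120 200 [ 0.586  0.604 -0.37 ]validation failed for argument at $[0]...
```

```bash
python3 -m handwheel '[{"offset":[0,0,-40],"rot":[0,0,0],"claw":1},{"offset":[0,0,-40],"rot":[0,0,6],"claw":1},{"offset":[0,0,-30],"rot":[0,0,6],"claw":1},{"offset":[0,0,0],"rot":[0,0,6],"claw":1}]' 40
```

```text
clock: 2.5
position: [0.1921, -0.5962, 0.3422]
tool_rot: [3.136, -0.003, -0.007]
force: [-0.2, -0.7, -0.7]
grip_width: 0.0853
```

```bash
python3 -m handwheel '[{"offset":[20,-40,0],"rot":[0,0,0],"claw":1},{"offset":[20,-40,0],"rot":[0,0,0],"claw":1},{"offset":[20,-40,0],"rot":[0,0,0],"claw":1},{"offset":[20,-40,0],"rot":[0,0,0],"claw":1},{"offset":[20,-40,0],"rot":[0,0,0],"claw":1},{"offset":[20,-40,0],"rot":[0,0,0],"claw":1},{"offset":[20,-40,0],"rot":[0,0,0],"claw":1},{"offset":[20,-40,0],"rot":[0,0,0],"claw":1},{"offset":[20,-40,0],"rot":[0,0,0],"claw":1},{"offset":[20,-40,0],"rot":[0,0,0],"claw":1},{"offset":[20,-40,0],"rot":[0,0,0],"claw":1},{"offset":[20,-40,0],"rot":[0,0,0],"claw":1}]'
```

```text
clock: 3.7
position: [0.4333, -0.1137, 0.3381]
tool_rot: [3.141, -0.001, -0.003]
force: [0.5, -0.6, 0.1]
grip_width: 0.0856
```

Position the camera to see both tube and pin: TCP about (0.47,-0.10).

```bash
python3 -m handwheel '[{"offset":[25,-10,0],"rot":[0,0,0],"claw":1},{"offset":[10,0,-20],"rot":[0,0,0],"claw":1},{"offset":[0,0,0],"rot":[0,0,0],"claw":1},{"offset":[0,0,0],"rot":[0,0,0],"claw":1}]'
python3 - <<'E'
from h import *
f=imaging.grab_frame('wrist'); np.savez('f_wrist1',**f); i=cv2.cvtColor(f['color'],cv2.COLOR_RGB2BGR); cv2.imwrite('pics/w1.png',cv2.resize(i,(800,600)))
print(f['camera_from_world'])
E
```

```text
clock: 4.1
position: [0.4678, -0.1056, 0.3577]
tool_rot: [3.142, -0.0, -0.002]
force: [0.4, -0.0, 0.0]
grip_width: 0.0854
[[-2.30158444e-03 -9.99997344e-01  1.23738368e-04 -1.05158761e-01]
 [-9.48791151e-01  2.22281733e-03  3.15896204e-01  3.61990646e-01]
 [-3.15895640e-01  6.09659918e-04 -9.48793746e-01  6.50455439e-01]
 [ 0.00000000e+00  0.00000000e+00  0.00000000e+00  1.00000000e+00]]
```

View pics/w1.png

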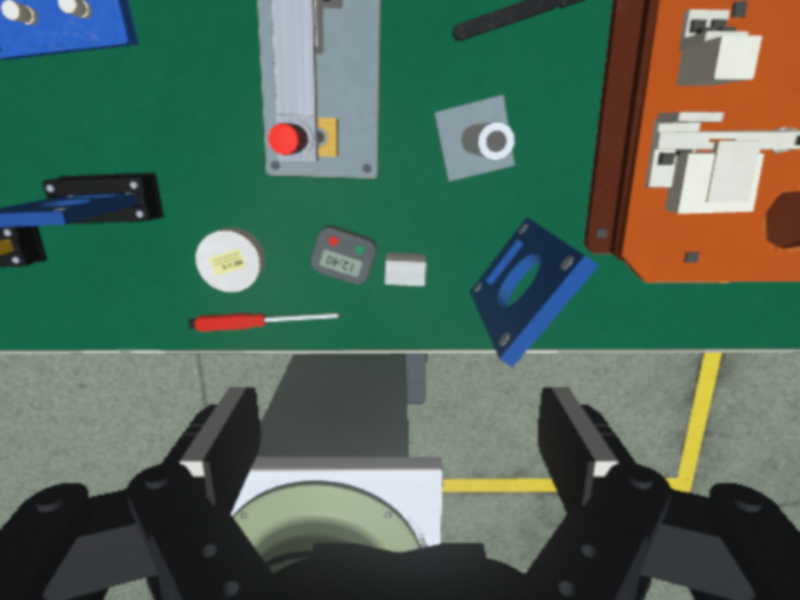

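Run:
```python
from h import *
np.set_printoptions(precision=4,suppress=True)
f=dict(np.load('f_wrist1.npz')); P=cloud(f); c=f['color'].astype(int)
def rect(q,t):
    r=cv2.minAreaRect((q[:,:2]*1000).astype(np.float32)); print(t,len(q),np.round(r[0],1),np.round(r[1],1),round(r[2],2),'zmed',np.median(q[:,2]))
q=P[box(P,(.5,.6),(-.07,.02),(.165,.185))]; print('headtop',len(q),(q.min(0)+q.max(0))/2,np.ptp(q,0)); rect(q,'head')
print('redtop', q[:,:2].mean(0))
q=P[box(P,(.5,.6),(-.24,-.14),(.112,.124))]; rect(q,'tubetop'); print(circ(q,.011,[.54,-.18]).x)
rect(P[box(P,(.48,.6),(-.25,-.12),(.0075,.0125))],'tubefoot')
rect(P[box(P,(.5,.6),(-.05,.03),(.026,.0335))],'bush')
q=P[box(P,(.52,.64),(-.08,.03),(.1265,.1335))]; rect(q,'peg')
q=q[(q[:,0]>.555)]
xs=np.arange(.56,.64,.006); 
for a in xs:
    k=q[(q[:,0]>=a)&(q[:,0]<a+.006)]
    if len(k)>5: print(round(a,3),k[:,1].min(),k[:,1].max(),(k[:,1].min()+k[:,1].max())/2)
rect(P[box(P,(.45,.75),(-.12,.06),(.009,.0145))],'base')
```

```text
headtop 410 [ 0.5443 -0.031   0.1702] [0.0197 0.0202 0.0098]
head 410 [544.3 -31.6] [19.8 19.8] 33.03 zmed 0.17273600796580352
redtop [ 0.5444 -0.0322]
tubetop 381 [ 541.7 -179.9] [27.3 25.9] 89.55 zmed 0.11670771593743617
[ 0.5417 -0.1794]
tubefoot 1597 [ 541.7 -179.9] [66.1 66.1] 13.59 zmed 0.009159284387292188
bush 277 [544.2 -39.9] [34.4 16.7] 0.68 zmed 0.02897005313954143
peg 2686 [580.9 -32.6] [ 28.4 105.1] 88.03 zmed 0.12909265128911548
0.56 -0.04589362828839066 -0.01781357046197027 -0.031853599375180466
0.566 -0.046001080835302834 -0.01838467611587577 -0.0321928784755893
0.572 -0.04637450100135514 -0.018910986913929742 -0.03264274395764244
0.578 -0.04634121866655932 -0.018481468920234556 -0.03241134379339694
0.584 -0.046487880275797436 -0.01874309153536738 -0.03261548590558241
0.59 -0.04699906373770773 -0.019324733018200924 -0.03316189837795433
0.596 -0.04699663517114246 -0.019181787723888427 -0.03308921144751545
0.602 -0.047341151625872595 -0.0193153443476555 -0.03332824798676405
0.608 -0.047666537661030586 -0.01996968104220896 -0.033818109351619774
0.614 -0.047255490684108004 -0.02024097129822308 -0.03374823099116554
0.62 -0.04760876701786831 -0.019789004607131108 -0.033698885812499704
0.626 -0.04779057624568545 -0.020449790681207544 -0.0341201834634465
0.632 -0.048030868089004135 -0.020948886230133634 -0.03448987715956889
base 6011 [553.2 -26.5] [130.8 232.5] 78.77 zmed 0.011076540715565797
```

```bash
python3 -m handwheel '[{"offset":[26,-25,0],"rot":[0,0,0],"claw":1},{"offset":[26,-25,0],"rot":[0,0,0],"claw":1},{"offset":[24,-24,0],"rot":[0,0,0],"claw":1},{"offset":[0,0,40],"rot":[0,0,0],"claw":1},{"offset":[0,0,40],"rot":[0,0,0],"claw":1},{"offset":[0,0,40],"rot":[0,0,0],"claw":1},{"offset":[0,0,20],"rot":[0,0,0],"claw":1},{"offset":[0,0,0],"rot":[0,0,0],"claw":1},{"offset":[0,0,0],"rot":[0,0,0],"claw":1}]'
```

```text
clock: 5.05
position: [0.544, -0.0319, 0.2184]
tool_rot: [3.142, 0.0, -0.003]
force: [0.4, 1.0, 0.1]
grip_width: 0.0853
```

Run:
```python
from h import *
f=imaging.grab_frame('scene'); i=cv2.cvtColor(f['color'],cv2.COLOR_RGB2BGR)[90:300,180:460]; cv2.imwrite('pics/s2.png',cv2.resize(i,(800,600)))
```

```text
(no output)
```

View pics/s2.png

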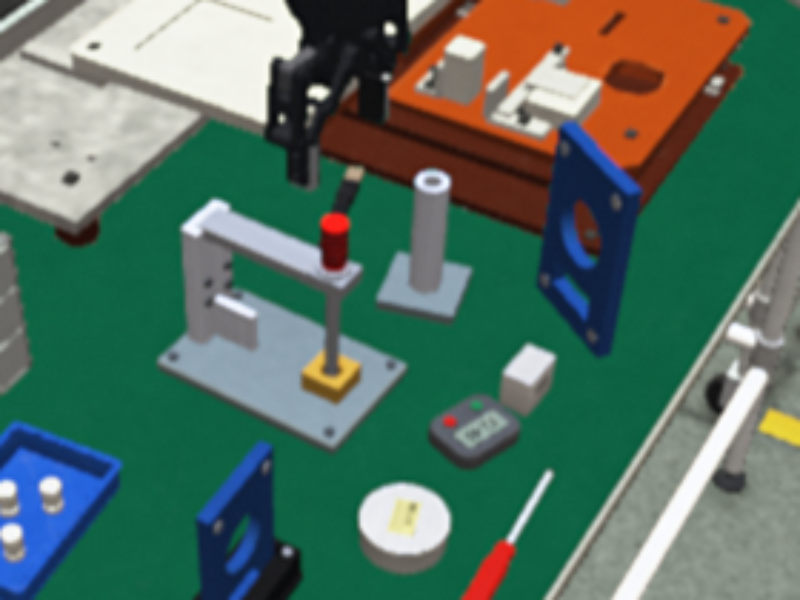

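Run:
```python
from h import *
f=dict(np.load('f_scene0.npz'))
for p in [(0.544,0.011,0.212),(.544,-.075,.212),(.544,-.0315,.174)]:
    u=px(f,p); print(u,(u-[180,90])*800/280)
s=status.observe(); print(s['position'],s['clock'])
```

```text
[286.69846537 163.43242643] [304.85275821 209.80693266]
[308.89451062 141.51537129] [368.27003035 147.18677512]
[297.57133862 167.37218557] [335.91811033 221.06338735]
[ 0.54443274 -0.03183532  0.21899558] 5.1
```

```bash
python3 -m handwheel '[{"offset":[0,0,30],"rot":[0,0,0],"claw":1},{"offset":[0,0,31],"rot":[0,0,0],"claw":1},{"offset":[0,0,0],"rot":[0,0,0],"claw":1},{"offset":[0,0,0],"rot":[0,0,0],"claw":-0.3},{"offset":[0,0,0],"rot":[0,0,0],"claw":-1},{"offset":[0,0,0],"rot":[0,0,0],"claw":-1},{"offset":[0,0,0],"rot":[0,0,0],"claw":-1},{"offset":[0,0,0],"rot":[0,0,0],"claw":-1},{"offset":[0,0,0],"rot":[0,0,0],"claw":-1},{"offset":[0,0,0],"rot":[0,0,0],"claw":-1}]' 45
```

```text
clock: 6.1
position: [0.5445, -0.0316, 0.1576]
tool_rot: [-3.142, -0.001, -0.002]
force: [-1.3, 0.6, 8.5]
grip_width: 0.0178
```

```bash
python3 -m handwheel '[{"offset":[0,0,-2],"rot":[0,0,0],"claw":-1},{"offset":[0,0,-2],"rot":[0,0,0],"claw":-1},{"offset":[0,0,0],"rot":[0,0,0],"claw":-1}]'
python3 - <<'E'
from h import *
f=imaging.grab_frame('scene'); i=cv2.cvtColor(f['color'],cv2.COLOR_RGB2BGR)[90:240,230:430]; cv2.imwrite('pics/s3.png',cv2.resize(i,(800,600)))
E
```

```text
clock: 6.4
position: [0.5441, -0.0317, 0.1611]
tool_rot: [-3.142, -0.0, -0.002]
force: [-0.4, 0.5, -1.2]
grip_width: 0.0177
```

View pics/s3.png

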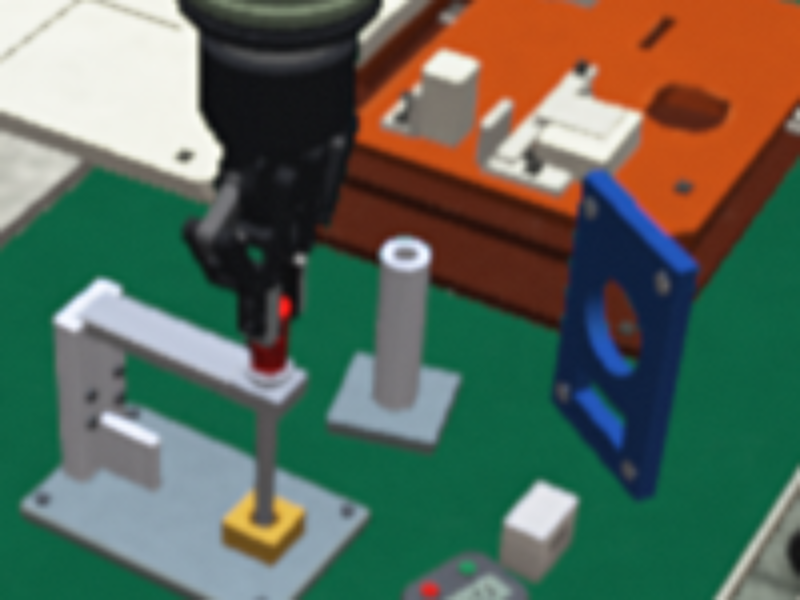

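```bash
python3 -m handwheel '[{"offset":[0,0,-20],"rot":[0,0,0],"claw":-1},{"offset":[0,0,-25],"rot":[0,0,0],"claw":-1},{"offset":[0,0,-25],"rot":[0,0,0],"claw":-1},{"offset":[0,0,-25],"rot":[0,0,0],"claw":-1},{"offset":[0,0,-25],"rot":[0,0,0],"claw":-1},{"offset":[0,0,0],"rot":[0,0,0],"claw":-1},{"offset":[0,0,0],"rot":[0,0,0],"claw":-1}]'
python3 - <<'E'
from h import *
f=imaging.grab_frame('scene'); i=cv2.cvtColor(f['color'],cv2.COLOR_RGB2BGR)[60:240,200:440]; cv2.imwrite('pics/s4.png',cv2.resize(i,(800,600)))
P=cloud(f); q=P[box(P,(.51,.6),(-.07,.02),(.155,.24))]
print(len(q))
for a,b in [(.155,.18),(.18,.205),(.205,.235)]:
    k=q[(q[:,2]>a)&(q[:,2]<b)]; print(a,len(k),k.mean(0) if len(k) else 0, circ(k,.0055,[.544,-.032]).x if len(k)>5 else 0)
E
```

```text
clock: 7.15
position: [0.544, -0.0318, 0.2807]
tool_rot: [3.141, -0.0, -0.003]
force: [0.0, 0.1, -1.9]
grip_width: 0.0175
183
0.155 54 [ 0.54241649 -0.02547192  0.1666625 ] [ 0.54456963 -0.02899535]
0.18 51 [ 0.54237246 -0.02570641  0.192641  ] [ 0.54456094 -0.02950508]
0.205 70 [ 0.5424663  -0.02634988  0.22107887] [ 0.54449628 -0.02990568]
```

View pics/s4.png

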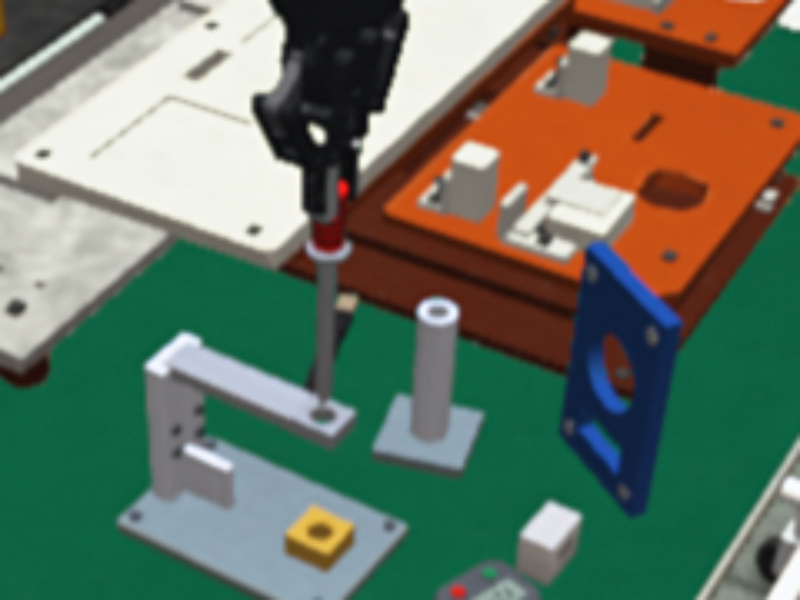

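```bash
python3 -m handwheel '[{"offset":[-1,37,0],"rot":[0,0,0],"claw":-1},{"offset":[-1,37,0],"rot":[0,0,0],"claw":-1},{"offset":[-1,37,0],"rot":[0,0,0],"claw":-1},{"offset":[0,37,0],"rot":[0,0,0],"claw":-1},{"offset":[0,0,0],"rot":[0,0,0],"claw":-1},{"offset":[0,0,0],"rot":[0,0,0],"claw":-1}]'
python3 - <<'E'
from h import *
np.set_printoptions(precision=4,suppress=True)
s=status.observe();print(s['position'])
f=imaging.grab_frame('scene'); i=cv2.cvtColor(f['color'],cv2.COLOR_RGB2BGR)[60:240,240:480]; cv2.imwrite('pics/s5.png',cv2.resize(i,(800,600)))
P=cloud(f); 
for a,b,R in [(.02,.06,.014),(.06,.11,.014),(.15,.18,.0055),(.18,.205,.0055),(.205,.235,.0055)]:
    k=P[box(P,(.515,.57),(-.21,-.15),(a,b))]; print(a,len(k),k.mean(0) if len(k) else 0, circ(k,R,[.542,-.180]).x if len(k)>5 else 0)
E
```

```text
clock: 7.8
position: [0.5402, -0.1801, 0.2796]
tool_rot: [-3.141, 0.002, -0.004]
force: [0.6, 1.0, -1.0]
grip_width: 0.0178
[ 0.5402 -0.1801  0.2796]
0.02 148 [ 0.5379 -0.1684  0.04  ] [ 0.5424 -0.1786]
0.06 214 [ 0.5382 -0.1697  0.0857] [ 0.5428 -0.1787]
0.15 54 [ 0.5387 -0.1731  0.1648] [ 0.5404 -0.1762]
0.18 50 [ 0.5389 -0.1737  0.192 ] [ 0.5406 -0.1773]
0.205 62 [ 0.5392 -0.1743  0.2201] [ 0.5407 -0.1778]
```

View pics/s5.png

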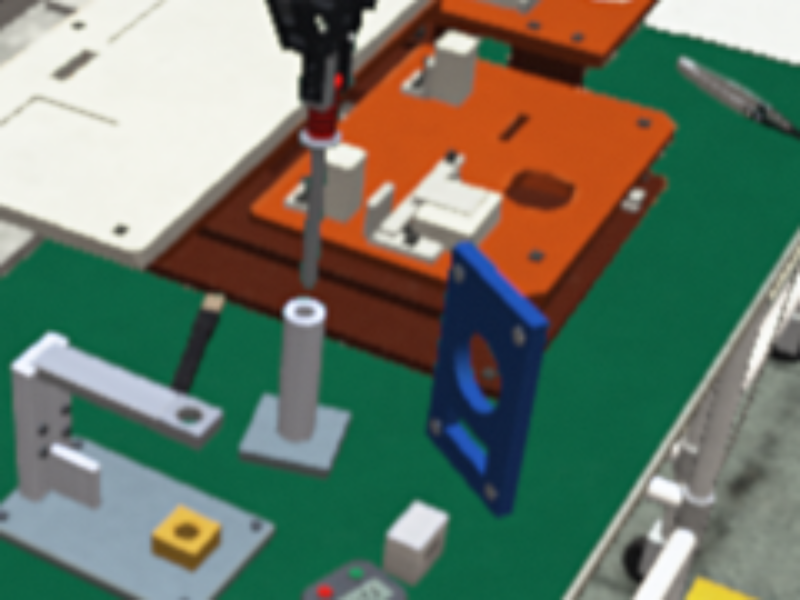

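```bash
python3 -m handwheel '[{"offset":[2,2,0],"rot":[0,0,0],"claw":-1},{"offset":[0,0,15],"rot":[0,0,0],"claw":-1},{"offset":[0,0,15],"rot":[0,0,0],"claw":-1},{"offset":[0,0,10],"rot":[0,0,0],"claw":-1},{"offset":[0,0,0],"rot":[0,0,0],"claw":-1},{"offset":[0,0,0],"rot":[0,0,0],"claw":-1}]'
python3 - <<'E'
from h import *
f=imaging.grab_frame('scene'); i=cv2.cvtColor(f['color'],cv2.COLOR_RGB2BGR)[60:240,240:480]; cv2.imwrite('pics/s6.png',cv2.resize(i,(800,600)))
P=cloud(f); 
for a,b,R in [(.02,.06,.014),(.06,.11,.014),(.13,.16,.0055),(.16,.195,.0055)]:
    k=P[box(P,(.515,.57),(-.21,-.15),(a,b))]; print(a,len(k),k.mean(0) if len(k) else 0, circ(k,R,[.542,-.180]).x if len(k)>5 else 0)
E
```

```text
clock: 8.45
position: [0.543, -0.1814, 0.2411]
tool_rot: [-3.142, -0.0, -0.002]
force: [-0.3, -0.4, -0.7]
grip_width: 0.0176
0.02 156 [ 0.53753846 -0.16860794  0.04069896] [ 0.54264548 -0.17803241]
0.06 197 [ 0.53781175 -0.16869336  0.08535164] [ 0.54256888 -0.17846488]
0.13 56 [ 0.54179376 -0.17477628  0.14555729] [ 0.54380667 -0.17832456]
0.16 67 [ 0.54190534 -0.17532574  0.17824829] [ 0.54358225 -0.17908944]
```

View pics/s6.png

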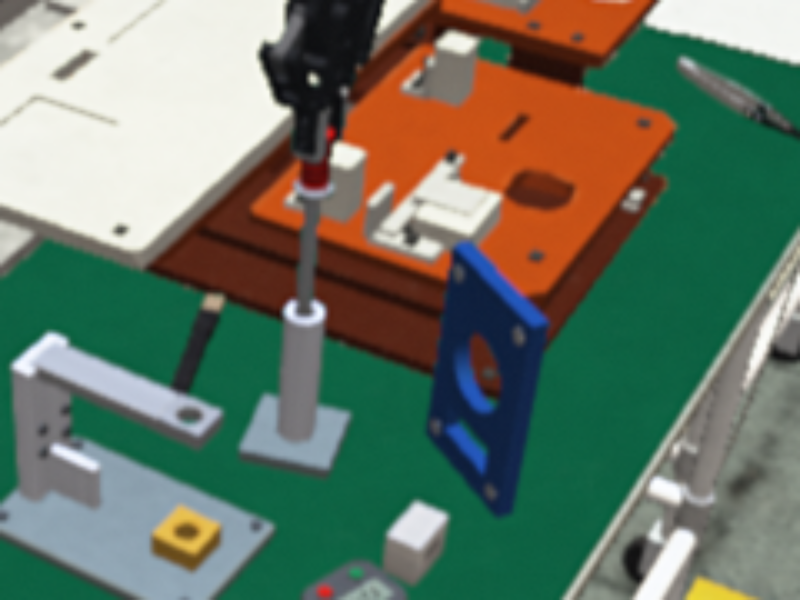

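```bash
python3 -m handwheel '[{"offset":[-1,0,15],"rot":[0,0,0],"claw":-1},{"offset":[0,0,15],"rot":[0,0,0],"claw":-1},{"offset":[0,0,15],"rot":[0,0,0],"claw":-1},{"offset":[0,0,15],"rot":[0,0,0],"claw":-1},{"offset":[0,0,15],"rot":[0,0,0],"claw":-1},{"offset":[0,0,0],"rot":[0,0,0],"claw":-1}]'
```

```text
clock: 9.1
position: [0.5412, -0.1815, 0.1649]
tool_rot: [-3.141, 0.002, -0.002]
force: [-0.2, 0.5, -1.3]
grip_width: 0.0177
```

```bash
python3 -m handwheel '[{"offset":[0,0,10],"rot":[0,0,0],"claw":-1},{"offset":[0,0,7],"rot":[0,0,0],"claw":-1},{"offset":[0,0,2],"rot":[0,0,0],"claw":-1},{"offset":[0,0,0],"rot":[0,0,0],"claw":-1}]'
```

```text
clock: 9.5
position: [0.5417, -0.1817, 0.1467]
tool_rot: [-3.141, 0.0, -0.002]
force: [0.5, 0.3, -0.8]
grip_width: 0.0176
```

```bash
python3 -m handwheel '[{"offset":[0,0,1],"rot":[0,0,0],"claw":-1},{"offset":[0,0,0],"rot":[0,0,0],"claw":-0.3},{"offset":[0,0,0],"rot":[0,0,0],"claw":0.3},{"offset":[0,0,0],"rot":[0,0,0],"claw":1},{"offset":[0,0,0],"rot":[0,0,0],"claw":1},{"offset":[0,0,0],"rot":[0,0,0],"claw":1},{"offset":[0,0,-40],"rot":[0,0,0],"claw":1},{"offset":[0,0,-40],"rot":[0,0,0],"claw":1},{"offset":[0,0,-40],"rot":[0,0,0],"claw":1},{"offset":[0,0,-20],"rot":[0,0,0],"claw":1}]'
python3 - <<'E'
from h import *
f=imaging.grab_frame('scene'); i=cv2.cvtColor(f['color'],cv2.COLOR_RGB2BGR)[60:240,240:480]; cv2.imwrite('pics/s7.png',cv2.resize(i,(800,600)))
np.savez('f_scene7',**f)
E
```

```text
clock: 10.5
position: [0.5425, -0.1818, 0.2893]
tool_rot: [3.141, -0.004, -0.002]
force: [-0.1, 0.4, -0.0]
grip_width: 0.0854
```

View pics/s7.png

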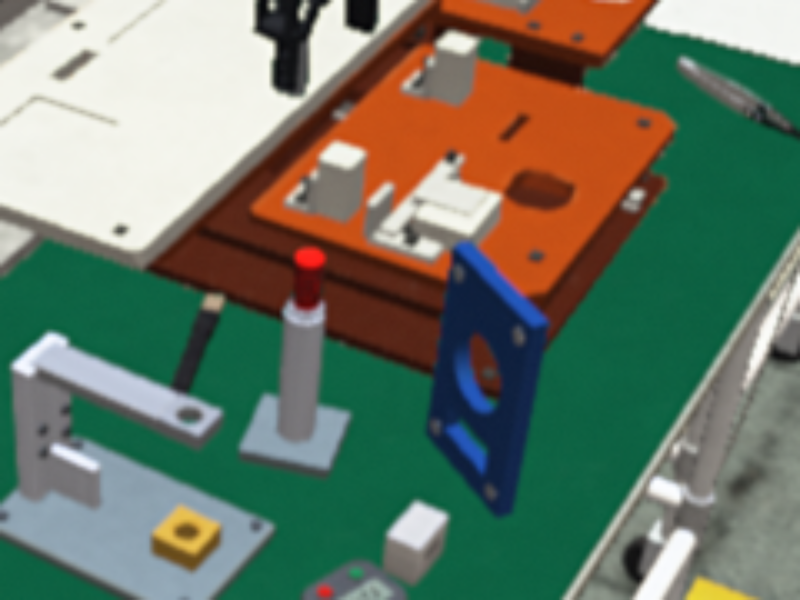

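Run:
```python
from h import *
s=status.observe(); print(np.round(s['qpos'],2))
```

```text
[ 0.46  0.39 -0.32  1.66  0.14  1.11 -1.48]
```

```bash
python3 -m handwheel '[{"offset":[-2,-30,-20],"rot":[0,0,0],"claw":1},{"offset":[-3,-45,0],"rot":[0,0,0],"claw":1},{"offset":[-5,-45,0],"rot":[0,0,0],"claw":1},{"offset":[-10,-45,0],"rot":[0,0,0],"claw":1},{"offset":[-10,-45,0],"rot":[0,0,0],"claw":1},{"offset":[-20,-40,0],"rot":[0,0,0],"claw":1},{"offset":[-5,0,0],"rot":[0,0,0],"claw":1}]'
python3 - <<'E'
from h import *
s=status.observe(); print(np.round(s['qpos'],2),s['position'])
E
```

```text
clock: 11.25
position: [0.4854, 0.0736, 0.306]
tool_rot: [-3.14, -0.0, 0.005]
force: [0.5, -1.1, 0.2]
grip_width: 0.085
[ 0.1   0.25 -0.45  1.82  0.12  1.1  -1.96] [0.48543511 0.07363763 0.30596394]
```

```bash
python3 -m handwheel '[{"offset":[0,0,0],"rot":[0,0,-8.4],"claw":1},{"offset":[0,0,0],"rot":[0,0,-8.4],"claw":1},{"offset":[0,0,0],"rot":[0,0,-8.4],"claw":1},{"offset":[0,0,0],"rot":[0,0,-8.4],"claw":1},{"offset":[0,0,0],"rot":[0,0,-8.4],"claw":1},{"offset":[0,0,0],"rot":[0,0,-8.4],"claw":1},{"offset":[0,0,0],"rot":[0,0,-8.4],"claw":1},{"offset":[0,0,0],"rot":[0,0,-8.4],"claw":1},{"offset":[0,0,0],"rot":[0,0,-8.4],"claw":1},{"offset":[0,0,0],"rot":[0,0,-8.4],"claw":1},{"offset":[0,0,0],"rot":[0,0,-8.2],"claw":1},{"offset":[0,0,0],"rot":[0,0,0],"claw":1}]'
python3 - <<'E'
from h import *
np.set_printoptions(precision=4,suppress=True)
s=status.observe(); print(np.round(s['qpos'],2),s['position'],s['tool_rot'])
f=imaging.grab_frame('wrist'); np.savez('f_wrist2',**f); i=cv2.cvtColor(f['color'],cv2.COLOR_RGB2BGR); cv2.imwrite('pics/w2.png',cv2.resize(i,(800,600)))
P=cloud(f);c=f['color'].astype(int)
def rect(q,t):
    r=cv2.minAreaRect((q[:,:2]*1000).astype(np.float32)); print(t,len(q),np.round(r[0],1),np.round(r[1],1),round(r[2],2),'zmed',np.median(q[:,2]))
blue=(c[...,2]>c[...,0]+30)&(c[...,2]>c[...,1]+20)
q=P[blue&box(P,(.42,.56),(.1,.26),(.131,.15))]; rect(q,'bluetop'); print(q.max(0))
q=P[box(P,(.42,.56),(.1,.26),(.027,.0345))]; rect(q,'holder')
E
```

```text
clock: 12.45
position: [0.4873, 0.0681, 0.3056]
tool_rot: [-3.141, -0.0, 1.609]
force: [0.0, -0.5, -0.6]
grip_width: 0.0853
[ 0.33  0.29 -0.72  1.81  0.21  1.12 -0.43] [0.4873 0.0681 0.3056] [-3.1413 -0.0001  1.6092]
bluetop 1066 [486.5 184. ] [ 9.3 72.2] 2.17 zmed 0.135111084688334
[0.492  0.22   0.1372]
holder 2348 [486.  184.7] [42.7 94.5] 2.19 zmed 0.030964050643129987
```

View pics/w2.png

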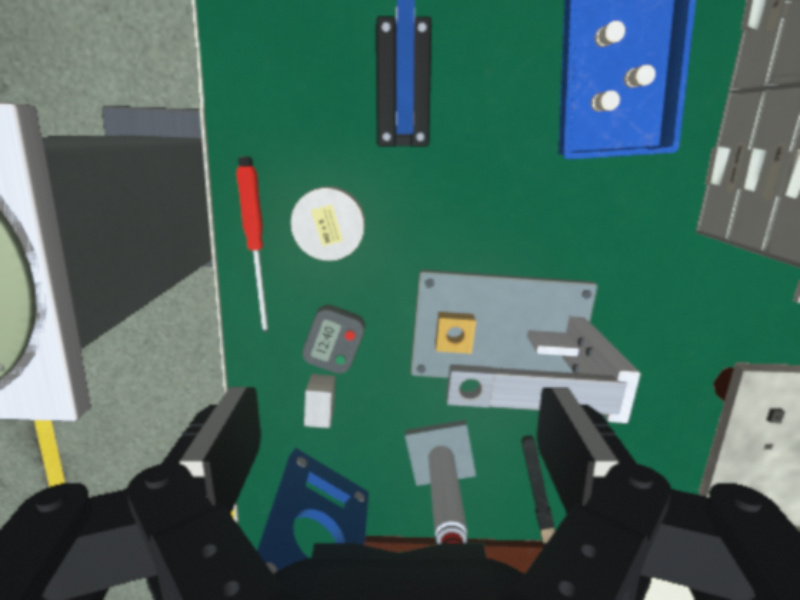

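```bash
python3 -m handwheel '[{"offset":[40,1,0],"rot":[0,0,0],"claw":1},{"offset":[40,1,0],"rot":[0,0,0],"claw":1},{"offset":[37,1.4,0],"rot":[0,0,0],"claw":1},{"offset":[0,0,40],"rot":[0,0,0],"claw":1},{"offset":[0,0,40],"rot":[0,0,0],"claw":1},{"offset":[0,0,40],"rot":[0,0,0],"claw":1},{"offset":[0,0,20],"rot":[0,0,0],"claw":0.2},{"offset":[0,0,0],"rot":[0,0,0],"claw":0.2},{"offset":[0,0,0],"rot":[0,0,0],"claw":0.2}]'
python3 - <<'E'
from h import *
np.set_printoptions(precision=4,suppress=True)
f=dict(np.load('f_wrist2.npz')); P=cloud(f)
q=P[box(P,(.55,.75),(-.1,.1),(.015,.125))]
f2=dict(np.load('f_scene7.npz')); P2=cloud(f2)
for P_ in (P,P2):
  for a in np.arange(.03,.125,.01):
    q=P_[box(P_,(.57,.75),(-.1,.1),(a,a+.01))]; 
    if len(q)>3: print(round(a,3),len(q),q.min(0)[:2],q.max(0)[:2])
E
```

```text
clock: 13.4
position: [0.4867, 0.1857, 0.1664]
tool_rot: [3.141, -0.0, 1.604]
force: [-0.2, -0.1, 0.9]
grip_width: 0.0513
0.03 188 [ 0.6158 -0.0562] [ 0.6681 -0.0128]
0.04 302 [ 0.6154 -0.0556] [ 0.6683 -0.0129]
0.05 163 [ 0.6205 -0.0518] [ 0.6683 -0.0129]
0.06 115 [ 0.6521 -0.0468] [ 0.668  -0.0127]
0.07 133 [ 0.65   -0.0443] [ 0.6681 -0.013 ]
0.08 121 [ 0.6526 -0.0393] [ 0.6681 -0.0122]
0.09 102 [ 0.6526 -0.0332] [ 0.6682 -0.0127]
0.1 102 [ 0.6528 -0.0289] [ 0.6679 -0.0126]
0.11 145 [ 0.5719 -0.056 ] [ 0.668  -0.0124]
0.12 1966 [ 0.57   -0.0569] [ 0.6691 -0.0127]
0.03 87 [ 0.6156 -0.0528] [ 0.6712 -0.0087]
0.04 105 [ 0.6167 -0.0517] [ 0.67   -0.0078]
0.05 72 [ 0.619  -0.0516] [ 0.669  -0.0083]
0.06 53 [ 0.6496 -0.0513] [ 0.6691 -0.0082]
0.07 53 [ 0.6498 -0.052 ] [ 0.6694 -0.0084]
0.08 67 [ 0.6501 -0.0529] [ 0.6701 -0.0085]
0.09 42 [ 0.6503 -0.0407] [ 0.6694 -0.0093]
0.1 43 [ 0.6524 -0.0343] [ 0.6686 -0.01  ]
0.11 45 [ 0.5721 -0.0255] [ 0.6709 -0.0093]
0.12 337 [ 0.5707 -0.0548] [ 0.6703 -0.0092]
```

```bash
python3 -m handwheel '[{"offset":[0,0,20],"rot":[0,0,0],"claw":0.2},{"offset":[0,0,20],"rot":[0,0,0],"claw":0.2},{"offset":[0,0,0],"rot":[0,0,0],"claw":0.2},{"offset":[0,0,0],"rot":[0,0,0],"claw":-0.5},{"offset":[0,0,0],"rot":[0,0,0],"claw":-1},{"offset":[0,0,0],"rot":[0,0,0],"claw":-1},{"offset":[0,0,0],"rot":[0,0,0],"claw":-1},{"offset":[0,0,0],"rot":[0,0,0],"claw":-1},{"offset":[0,0,0],"rot":[0,0,0],"claw":-1}]' 60
```

```text
clock: 14.3
position: [0.4874, 0.1858, 0.1271]
tool_rot: [3.139, -0.0, 1.606]
force: [-0.7, -1.6, 11.2]
grip_width: 0.0072
```

```bash
python3 -m handwheel '[{"offset":[0,0,-5],"rot":[0,0,0],"claw":-1},{"offset":[0,0,-10],"rot":[0,0,0],"claw":-1},{"offset":[0,0,-15],"rot":[0,0,0],"claw":-1},{"offset":[0,0,-20],"rot":[0,0,0],"claw":-1},{"offset":[0,0,-20],"rot":[0,0,0],"claw":-1},{"offset":[0,0,-20],"rot":[0,0,0],"claw":-1},{"offset":[0,0,0],"rot":[0,0,0],"claw":-1}]'
python3 - <<'E'
from h import *
np.set_printoptions(precision=4,suppress=True)
s=status.observe(); print(s['position'],s['tool_rot'])
f=imaging.grab_frame('scene'); np.savez('f_scene8',**f); i=cv2.cvtColor(f['color'],cv2.COLOR_RGB2BGR)[120:360,160:480]; cv2.imwrite('pics/s8.png',cv2.resize(i,(800,600)))
E
```

```text
clock: 15.0
position: [0.4875, 0.1861, 0.2191]
tool_rot: [3.138, -0.001, 1.607]
force: [0.0, 0.9, -2.2]
grip_width: 0.0072
[0.4875 0.1861 0.2191] [ 3.1376 -0.0012  1.6066]
```

View pics/s8.png

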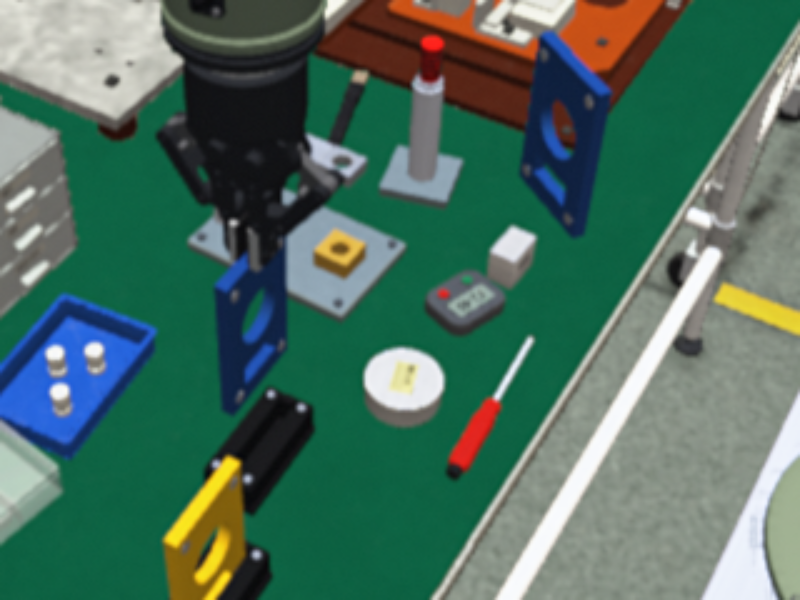

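```bash
python3 -m handwheel '[{"offset":[0,0,0],"rot":[0,0,2],"claw":-1},{"offset":[-15,1,0],"rot":[0,0,2],"claw":-1},{"offset":[-35,1,0],"rot":[0,0,0],"claw":-1},{"offset":[-35,1,0],"rot":[0,0,0],"claw":-1},{"offset":[-35,1,0],"rot":[0,0,0],"claw":-1},{"offset":[-35,1,0],"rot":[0,0,0],"claw":-1},{"offset":[-35,1,0],"rot":[0,0,0],"claw":-1},{"offset":[-25,1,0],"rot":[0,0,0],"claw":-1},{"offset":[0,0,20],"rot":[0,0,0],"claw":-1},{"offset":[0,0,20],"rot":[0,0,0],"claw":-1},{"offset":[0,0,0],"rot":[0,0,0],"claw":-1},{"offset":[0,0,0],"rot":[0,0,0],"claw":-1}]'
python3 - <<'E'
from h import *
np.set_printoptions(precision=4,suppress=True)
s=status.observe(); print(s['position'],s['tool_rot'])
f=imaging.grab_frame('scene'); np.savez('f_scene9',**f); i=cv2.cvtColor(f['color'],cv2.COLOR_RGB2BGR)[110:260,220:420]; cv2.imwrite('pics/s9.png',cv2.resize(i,(800,600)))
E
```

```text
clock: 16.25
position: [0.4864, -0.0298, 0.1759]
tool_rot: [-3.141, -0.0, 1.537]
force: [0.5, -0.5, -0.7]
grip_width: 0.0073
[ 0.4864 -0.0298  0.1759] [-3.1406 -0.0002  1.5369]
```

View pics/s9.png

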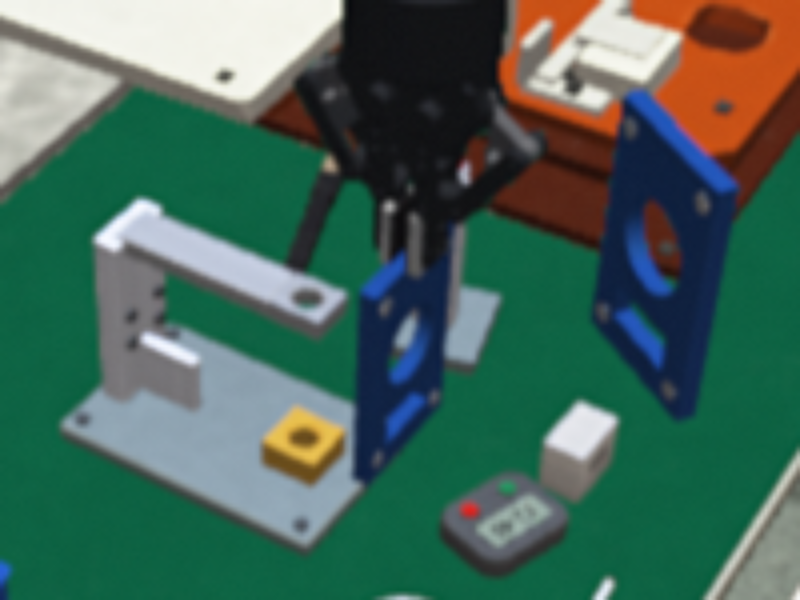

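Run:
```python
from h import *
np.set_printoptions(precision=4,suppress=True)
f=dict(np.load('f_scene9.npz')); P=cloud(f);c=f['color'].astype(int)
blue=(c[...,2]>c[...,0]+30)&(c[...,2]>c[...,1]+20)
q=P[blue&box(P,(.46,.505),(-.09,.04),(.03,.25))]; print(len(q),q.min(0),q.max(0))
m=box(P,(.485,.505),(-.09,.04),(.03,.25))&blue
k=P[m]; 
# eye: hole columns - use rows of pts near the front face; y gap at several z
for z in np.arange(.06,.19,.01):
    y=np.sort(q[abs(q[:,2]-z)<.003][:,1]); 
    if len(y)>2:
        g=np.diff(y); j=g.argmax(); print(round(z,3),y[0],y[-1],'gap',y[j],y[j+1])
```

```text
886 [ 0.4701 -0.0672  0.0599] [0.4935 0.0132 0.1938]
0.06 -0.054556496865202586 0.010938069302923514 gap -0.054556496865202586 -0.039876815935430576
0.07 -0.05537411478129928 0.012077500882881287 gap -0.0043514933092743124 0.008432901210975396
0.08 -0.06266919996333808 0.01214986818736441 gap -0.04593646980022037 -0.008051132691667573
0.09 -0.06324381006198032 0.01192168542314076 gap -0.047937958457270335 -0.034545353322837036
0.1 -0.06243081977413523 0.012714550187731044 gap -0.050470752583784084 -0.04242137251778033
0.11 -0.062015104197656656 0.011126161365086928 gap -0.05285242014453151 -0.04685743513541474
0.12 -0.062163060589006 0.0120244334888292 gap -0.044572121525589314 -0.006197944292692603
0.13 -0.06218981756608233 0.011106289064328978 gap -0.04758714647720175 -0.002764425507866597
0.14 -0.06108197770324719 0.012476069324580896 gap -0.04466114483982642 -0.006933640822365583
0.15 -0.06718041482486092 0.012123457410595284 gap -0.03373657942113961 -0.016027798594515752
0.16 -0.06594445719140074 0.011794966257449802 gap -0.06592491396814104 -0.05908430895117267
0.17 -0.03321433175287558 0.012491752369483966 gap -0.006870841775956871 0.005466423455063207
0.18 -0.06327228428987441 0.012615261880174033 gap -0.05987260582540954 -0.028124746729663364
```

```bash
python3 -m handwheel '[{"offset":[-1.5,0,5],"rot":[0,0,0],"claw":-1},{"offset":[0,15,0],"rot":[0,0,0],"claw":-1},{"offset":[0,15,0],"rot":[0,0,0],"claw":-1},{"offset":[0,15,0],"rot":[0,0,0],"claw":-1},{"offset":[0,10,0],"rot":[0,0,0],"claw":-1},{"offset":[0,0,0],"rot":[0,0,0],"claw":-1}]'
python3 - <<'E'
from h import *
f=imaging.grab_frame('scene'); np.savez('f_scene10',**f); i=cv2.cvtColor(f['color'],cv2.COLOR_RGB2BGR)[110:260,220:420]; cv2.imwrite('pics/s10.png',cv2.resize(i,(800,600)))
E
```

```text
clock: 16.9
position: [0.5425, -0.0329, 0.1709]
tool_rot: [3.141, -0.0, 1.537]
force: [-0.3, -1.6, -1.8]
grip_width: 0.0075
```

View pics/s10.png

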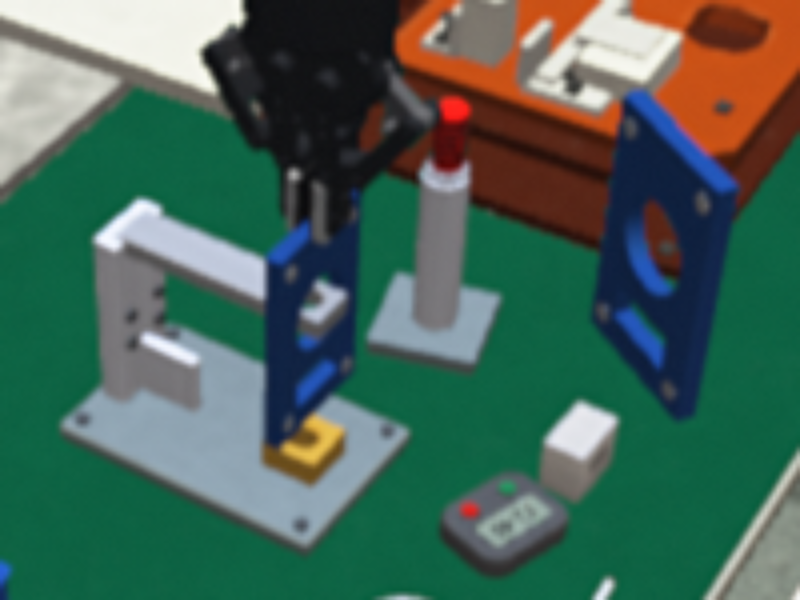

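Threaded on the peg with clearance all round. On to x≈0.588, then lower.

```bash
python3 -m handwheel '[{"offset":[0,15,0],"rot":[0,0,0],"claw":-1},{"offset":[0,15,0],"rot":[0,0,0],"claw":-1},{"offset":[0,15,0],"rot":[0,0,0],"claw":-1},{"offset":[0,0,4],"rot":[0,0,0],"claw":-1},{"offset":[0,0,3],"rot":[0,0,0],"claw":-1},{"offset":[0,0,2],"rot":[0,0,0],"claw":-1},{"offset":[0,0,0],"rot":[0,0,0],"claw":-1}]'
```

```text
clock: 17.65
position: [0.5859, -0.0346, 0.1616]
tool_rot: [-3.141, 0.0, 1.537]
force: [0.1, 0.6, -1.9]
grip_width: 0.0074
```

```bash
python3 -m handwheel '[{"offset":[0,0,1],"rot":[0,0,0],"claw":-1},{"offset":[0,0,1],"rot":[0,0,0],"claw":-1},{"offset":[0,0,0],"rot":[0,0,0],"claw":-1}]'
python3 - <<'E'
from h import *
f=imaging.grab_frame('scene'); np.savez('f_scene11',**f); i=cv2.cvtColor(f['color'],cv2.COLOR_RGB2BGR)[110:260,220:420]; cv2.imwrite('pics/s11.png',cv2.resize(i,(800,600)))
E
```

```text
clock: 17.95
position: [0.5867, -0.0344, 0.16]
tool_rot: [3.141, -0.0, 1.537]
force: [-0.6, -0.2, 1.5]
grip_width: 0.0075
```

View pics/s11.png

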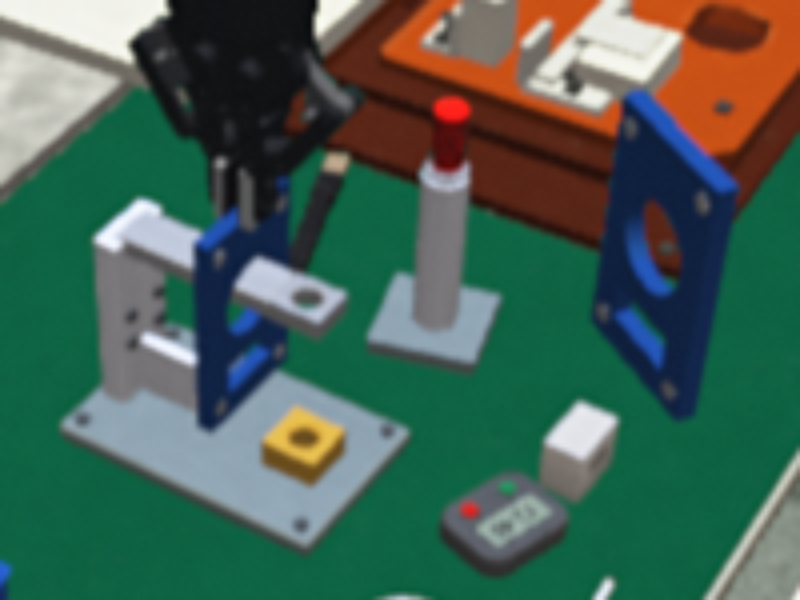

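```bash
python3 -m handwheel '[{"offset":[0,0,0],"rot":[0,0,0],"claw":-0.75},{"offset":[0,0,0],"rot":[0,0,0],"claw":-0.65},{"offset":[0,0,0],"rot":[0,0,0],"claw":-0.5},{"offset":[0,0,0],"rot":[0,0,0],"claw":-0.3},{"offset":[0,0,0],"rot":[0,0,0],"claw":0},{"offset":[0,0,0],"rot":[0,0,0],"claw":0.2},{"offset":[0,0,0],"rot":[0,0,0],"claw":0.2},{"offset":[0,0,0],"rot":[0,0,0],"claw":0.2},{"offset":[0,0,-20],"rot":[0,0,0],"claw":0.2},{"offset":[0,0,-40],"rot":[0,0,0],"claw":0.2},{"offset":[0,0,-40],"rot":[0,0,0],"claw":0.2},{"offset":[0,0,-40],"rot":[0,0,0],"claw":0.2}]'
python3 - <<'E'
from h import *
f=imaging.grab_frame('scene'); np.savez('f_scene12',**f); i=cv2.cvtColor(f['color'],cv2.COLOR_RGB2BGR)[110:260,220:420]; cv2.imwrite('pics/s12.png',cv2.resize(i,(800,600)))
P=cloud(f);c=f['color'].astype(int)
blue=(c[...,2]>c[...,0]+30)&(c[...,2]>c[...,1]+20)
q=P[blue&box(P,(.55,.63),(-.12,.06),(.03,.25))]; print(len(q),q.min(0),q.max(0))
r=cv2.minAreaRect((q[q[:,2]>.16][:,:2]*1000).astype(np.float32)); print(r)
for z in [.06,.1,.14,.16]: print(z,q[abs(q[:,2]-z)<.006].mean(0))
E
```

```text
clock: 19.2
position: [0.5863, -0.0344, 0.3014]
tool_rot: [-3.141, -0.0, 1.537]
force: [-0.0, -0.2, 0.1]
grip_width: 0.0509
908 [ 0.567002   -0.07190362  0.03955631] [0.62583626 0.01264214 0.17296271]
((586.304931640625, -33.136131286621094), (77.43244171142578, 13.167139053344727), 87.78875732421875)
0.06 [ 0.58468445 -0.02573657  0.05907959]
0.1 [ 5.85503936e-01 -2.09414322e-04  9.90900132e-02]
0.14 [ 0.5830664  -0.02340221  0.13996653]
0.16 [ 0.58362645 -0.02720621  0.16099002]
```

View pics/s12.png

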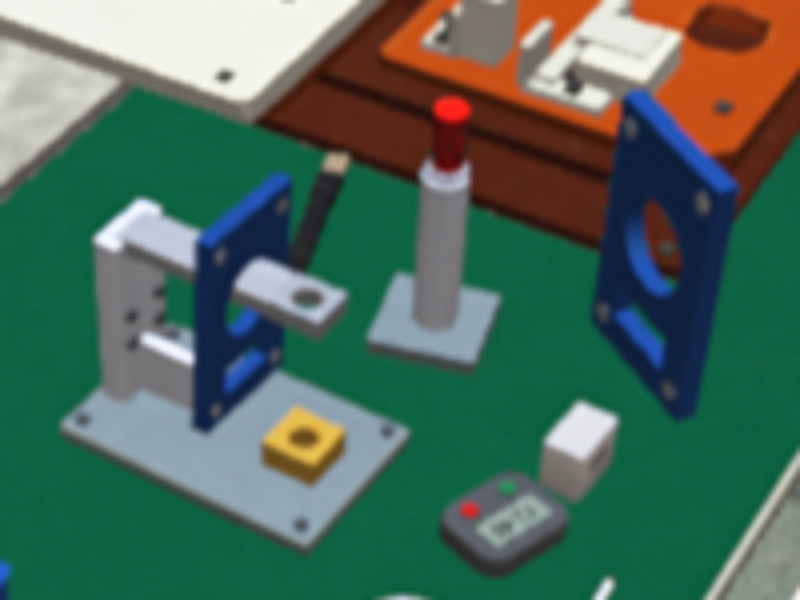

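```bash
python3 -m handwheel '[{"offset":[0,0,0],"rot":[0,0,8],"claw":0.2},{"offset":[0,0,0],"rot":[0,0,8],"claw":0.2},{"offset":[0,0,0],"rot":[0,0,8],"claw":0.2},{"offset":[0,0,0],"rot":[0,0,8],"claw":0.2},{"offset":[0,0,0],"rot":[0,0,8],"claw":0.2},{"offset":[0,0,0],"rot":[0,0,8],"claw":0.2},{"offset":[0,0,0],"rot":[0,0,8],"claw":0.2},{"offset":[0,0,0],"rot":[0,0,8],"claw":0.2},{"offset":[0,0,0],"rot":[0,0,8],"claw":0.2},{"offset":[0,0,0],"rot":[0,0,8],"claw":0.2},{"offset":[0,0,0],"rot":[0,0,8],"claw":0.2},{"offset":[0,0,0],"rot":[0,0,0],"claw":0.2}]'
python3 -m handwheel '[{"offset":[-30,35,0],"rot":[0,0,0],"claw":0.6},{"offset":[-30,35,0],"rot":[0,0,0],"claw":1},{"offset":[-30,35,0],"rot":[0,0,0],"claw":1},{"offset":[-25,35,0],"rot":[0,0,0],"claw":1},{"offset":[0,0,0],"rot":[0,0,0],"claw":1},{"offset":[0,0,0],"rot":[0,0,0],"claw":1}]'
python3 - <<'E'
from h import *
np.set_printoptions(precision=4,suppress=True)
f=imaging.grab_frame('wrist'); np.savez('f_wrist3',**f); i=cv2.cvtColor(f['color'],cv2.COLOR_RGB2BGR); cv2.imwrite('pics/w3.png',cv2.resize(i,(800,600)))
P=cloud(f)
def rect(q,t):
    r=cv2.minAreaRect((q[:,:2]*1000).astype(np.float32)); print(t,len(q),np.round(r[0],1),np.round(r[1],1),round(r[2],2),'zmed',np.median(q[:,2]))
rect(P[box(P,(.5,.6),(-.23,-.13),(.157,.168))],'headtop')
rect(P[box(P,(.5,.6),(-.23,-.13),(.14,.168))],'head')
rect(P[box(P,(.5,.6),(-.23,-.13),(.113,.125))],'rim/collar')
rect(P[box(P,(.52,.57),(-.08,.03),(.1265,.1335))],'peg end')
m=imaging.mark_of('peg_hole','wrist'); print([(x['conf'],w(f,*x['uv'],z=.13)) for x in m])
m=imaging.mark_of('bush_mouth','wrist'); print([(x['conf'],w(f,*x['uv'],z=.03)) for x in m])
E
```

```text
clock: 20.45
position: [0.5866, -0.0343, 0.2998]
tool_rot: [3.141, -0.0, -0.001]
force: [-0.2, 0.3, -0.1]
grip_width: 0.0511
clock: 21.05
position: [0.4715, -0.1753, 0.3001]
tool_rot: [3.141, -0.0, 0.003]
force: [1.0, -0.5, 0.1]
grip_width: 0.0856
headtop 479 [ 541.6 -181.5] [18.7 19.4] 0.08 zmed 0.16084564003310725
head 517 [ 541.9 -181.6] [19.6 19.7] 0.2 zmed 0.16078770814305832
rim/collar 215 [ 542.7 -179.3] [24.2 26.9] 47.64 zmed 0.11965514131298016
peg end 1327 [549.2 -31.4] [29.4 42. ] 88.53 zmed 0.12896512289134804
[(0.96, array([ 0.5447, -0.0309,  0.13  ]))]
[(0.8, array([ 0.5488, -0.0293,  0.03  ]))]
```

View pics/w3.png

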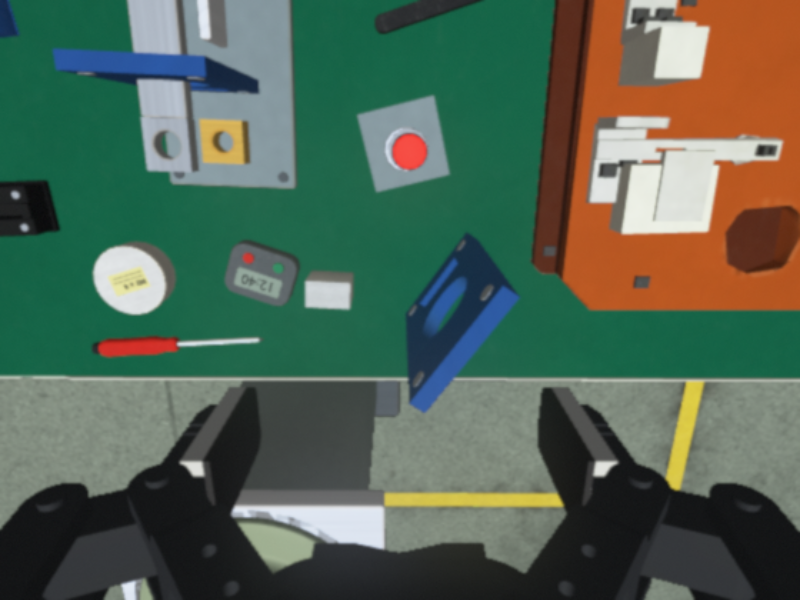

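```bash
python3 -m handwheel '[{"offset":[35,3,0],"rot":[0,0,0],"claw":1},{"offset":[35,3,0],"rot":[0,0,0],"claw":1},{"offset":[0,0,30],"rot":[0,0,0],"claw":1},{"offset":[0,0,40],"rot":[0,0,0],"claw":1},{"offset":[0,0,0],"rot":[0,0,0],"claw":1},{"offset":[0,0,0],"rot":[0,0,0],"claw":1}]'
```

```text
clock: 21.8
position: [0.5422, -0.1798, 0.2304]
tool_rot: [-3.141, 0.001, 0.003]
force: [0.6, 0.6, 0.4]
grip_width: 0.0857
```

```bash
python3 -m handwheel '[{"offset":[0,1.5,30],"rot":[0,0,0],"claw":1},{"offset":[0,0,30],"rot":[0,0,0],"claw":1},{"offset":[0,0,22],"rot":[0,0,0],"claw":1},{"offset":[0,0,0],"rot":[0,0,0],"claw":1},{"offset":[0,0,0],"rot":[0,0,0],"claw":-0.3},{"offset":[0,0,0],"rot":[0,0,0],"claw":-1},{"offset":[0,0,0],"rot":[0,0,0],"claw":-1},{"offset":[0,0,0],"rot":[0,0,0],"claw":-1},{"offset":[0,0,0],"rot":[0,0,0],"claw":-1},{"offset":[0,0,0],"rot":[0,0,0],"claw":-1},{"offset":[0,0,0],"rot":[0,0,0],"claw":-1}]' 45
```

```text
clock: 22.9
position: [0.5423, -0.182, 0.1486]
tool_rot: [3.141, -0.001, 0.001]
force: [-1.9, 1.0, 8.2]
grip_width: 0.0175
```

```bash
python3 -m handwheel '[{"offset":[0,0,-10],"rot":[0,0,0],"claw":-1},{"offset":[0,0,-20],"rot":[0,0,0],"claw":-1},{"offset":[0,0,-25],"rot":[0,0,0],"claw":-1},{"offset":[0,0,-25],"rot":[0,0,0],"claw":-1},{"offset":[0,0,-25],"rot":[0,0,0],"claw":-1},{"offset":[0,0,-25],"rot":[0,0,0],"claw":-1},{"offset":[0,0,-12],"rot":[0,0,0],"claw":-1},{"offset":[0,0,0],"rot":[0,0,0],"claw":-1}]'
python3 -m handwheel '[{"offset":[0,-30,0],"rot":[0,0,0],"claw":-1},{"offset":[0,-30,0],"rot":[0,0,0],"claw":-1},{"offset":[0,-30,0],"rot":[0,0,0],"claw":-1},{"offset":[1,-30,0],"rot":[0,0,0],"claw":-1},{"offset":[2,-30,0],"rot":[0,0,0],"claw":-1},{"offset":[0,0,0],"rot":[0,0,0],"claw":-1},{"offset":[0,0,0],"rot":[0,0,0],"claw":-1}]'
python3 - <<'E'
from h import *
np.set_printoptions(precision=4,suppress=True)
s=status.observe();print(s['position'])
f=imaging.grab_frame('scene'); np.savez('f_scene13',**f); i=cv2.cvtColor(f['color'],cv2.COLOR_RGB2BGR)[90:240,220:420]; cv2.imwrite('pics/s13.png',cv2.resize(i,(800,600)))
P=cloud(f)
for a,b,R in [(.15,.18,.0055),(.18,.205,.0055),(.205,.235,.0055)]:
    k=P[box(P,(.515,.565),(-.05,.0),(a,b))]; print(a,len(k),k.mean(0) if len(k) else 0, circ(k,R,[.542,-.030]).x if len(k)>5 else 0)
E
```

```text
clock: 23.7
position: [0.5423, -0.1822, 0.2913]
tool_rot: [3.141, -0.002, 0.001]
force: [0.3, -1.1, -2.2]
grip_width: 0.0172
clock: 24.4
position: [0.5442, -0.0317, 0.2887]
tool_rot: [3.142, 0.002, 0.002]
force: [0.1, -1.3, -1.5]
grip_width: 0.0174
[ 0.5442 -0.0317  0.2887]
0.15 65 [ 0.5425 -0.0252  0.1657] [ 0.5443 -0.0285]
0.18 48 [ 0.5422 -0.0254  0.1922] [ 0.5444 -0.0293]
0.205 67 [ 0.5423 -0.0258  0.2204] [ 0.5443 -0.0291]
```

View pics/s13.png

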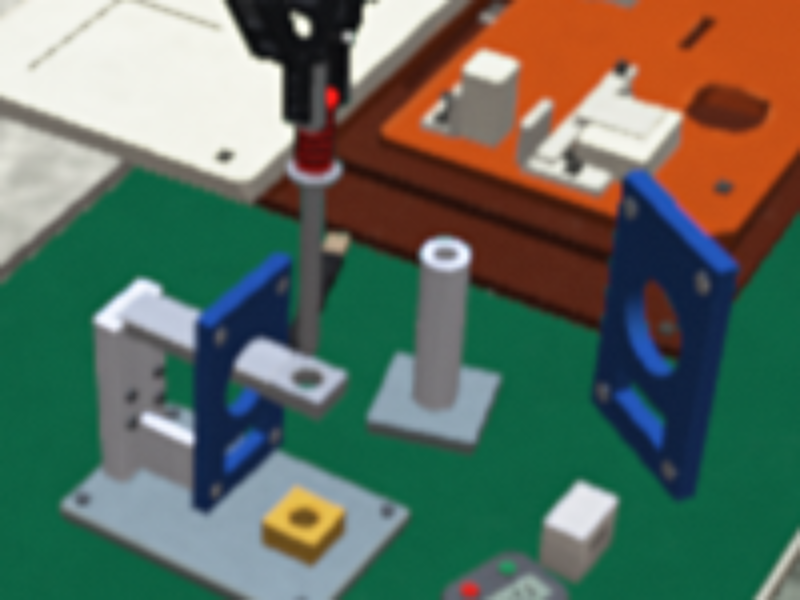

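```bash
python3 -m handwheel '[{"offset":[0,0,15],"rot":[0,0,0],"claw":-1},{"offset":[0,0,15],"rot":[0,0,0],"claw":-1},{"offset":[0,0,15],"rot":[0,0,0],"claw":-1},{"offset":[0,0,15],"rot":[0,0,0],"claw":-1},{"offset":[0,0,15],"rot":[0,0,0],"claw":-1},{"offset":[0,0,15],"rot":[0,0,0],"claw":-1},{"offset":[0,0,10],"rot":[0,0,0],"claw":-1},{"offset":[0,0,0],"rot":[0,0,0],"claw":-1}]'
python3 - <<'E'
from h import *
f=imaging.grab_frame('scene'); i=cv2.cvtColor(f['color'],cv2.COLOR_RGB2BGR)[110:260,220:420]; cv2.imwrite('pics/s14.png',cv2.resize(i,(800,600)))
P=cloud(f)
for a,b,R in [(.05,.08,.0055),(.08,.11,.0055)]:
    k=P[box(P,(.515,.565),(-.05,.0),(a,b))]; print(a,len(k),k.mean(0) if len(k) else 0, circ(k,R,[.542,-.030]).x if len(k)>5 else 0)
E
```

```text
clock: 25.25
position: [0.5439, -0.0328, 0.1885]
tool_rot: [3.141, 0.002, 0.0]
force: [-0.3, 0.7, -0.3]
grip_width: 0.0177
0.05 46 [ 0.54228998 -0.02584309  0.06519896] [ 0.54462274 -0.02940824]
0.08 52 [ 0.54256782 -0.02610937  0.0930912 ] [ 0.54394257 -0.029684  ]
```

View pics/s14.png

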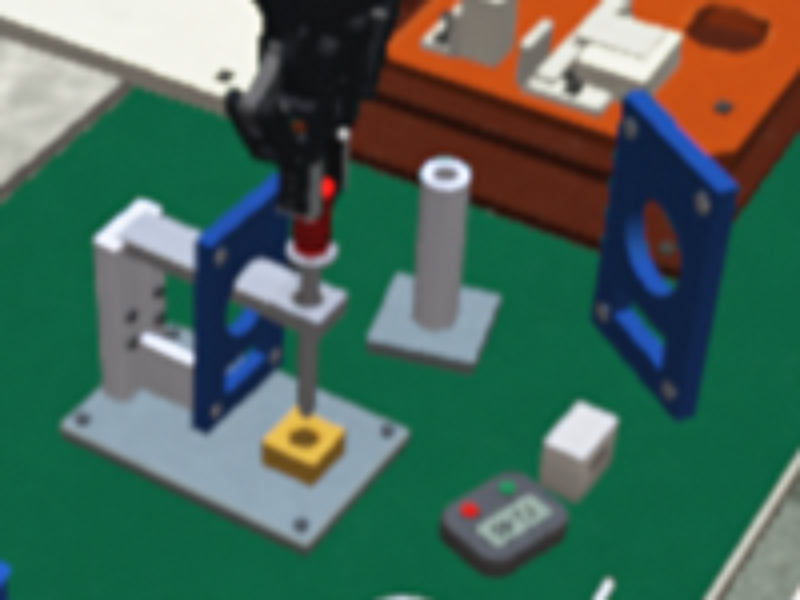

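```bash
python3 -m handwheel '[{"offset":[0.5,-0.5,8],"rot":[0,0,0],"claw":-1},{"offset":[0,0,8],"rot":[0,0,0],"claw":-1},{"offset":[0,0,6],"rot":[0,0,0],"claw":-1},{"offset":[0,0,3],"rot":[0,0,0],"claw":-1},{"offset":[0,0,0],"rot":[0,0,0],"claw":-1},{"offset":[0,0,0],"rot":[0,0,0],"claw":-1}]'
```

```text
clock: 25.9
position: [0.5452, -0.0315, 0.1649]
tool_rot: [-3.142, -0.0, 0.001]
force: [-0.8, -0.1, -0.7]
grip_width: 0.0172
```

```bash
python3 -m handwheel '[{"offset":[0,0,2],"rot":[0,0,0],"claw":-1},{"offset":[0,0,1],"rot":[0,0,0],"claw":-1},{"offset":[0,0,1],"rot":[0,0,0],"claw":-1},{"offset":[0,0,0],"rot":[0,0,0],"claw":-1}]'
python3 - <<'E'
from h import *
f=imaging.grab_frame('scene'); i=cv2.cvtColor(f['color'],cv2.COLOR_RGB2BGR)[120:225,240:380]; cv2.imwrite('pics/s15.png',cv2.resize(i,(800,600)))
E
```

```text
clock: 26.3
position: [0.5452, -0.0315, 0.1608]
tool_rot: [-3.142, -0.0, 0.001]
force: [0.1, -0.1, -0.3]
grip_width: 0.0173
```

View pics/s15.png

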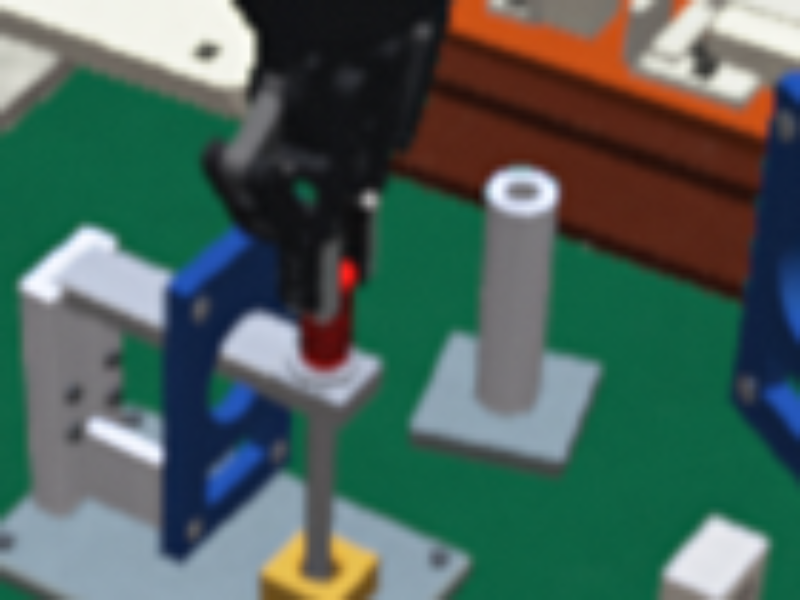

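Collar is on the peg, or within a millimetre of it. Release and retreat straight up, then toward the robot.

```bash
python3 -m handwheel '[{"offset":[0,0,0],"rot":[0,0,0],"claw":-0.3},{"offset":[0,0,0],"rot":[0,0,0],"claw":0.3},{"offset":[0,0,0],"rot":[0,0,0],"claw":1},{"offset":[0,0,0],"rot":[0,0,0],"claw":1},{"offset":[0,0,0],"rot":[0,0,0],"claw":1},{"offset":[0,0,0],"rot":[0,0,0],"claw":1},{"offset":[0,0,-30],"rot":[0,0,0],"claw":1},{"offset":[0,0,-40],"rot":[0,0,0],"claw":1},{"offset":[0,0,-40],"rot":[0,0,0],"claw":1},{"offset":[0,0,-40],"rot":[0,0,0],"claw":1},{"offset":[-30,0,0],"rot":[0,0,0],"claw":1},{"offset":[-30,0,0],"rot":[0,0,0],"claw":1}]'
python3 -m handwheel '[{"offset":[0,0,0],"rot":[0,0,0],"claw":1},{"offset":[0,0,0],"rot":[0,0,0],"claw":1},{"offset":[0,0,0],"rot":[0,0,0],"claw":1}]'
python3 - <<'E'
from h import *
np.set_printoptions(precision=4,suppress=True)
f=imaging.grab_frame('scene'); np.savez('f_scene16',**f); i=cv2.cvtColor(f['color'],cv2.COLOR_RGB2BGR); cv2.imwrite('pics/s16.png',cv2.resize(i[110:350,140:460],(800,600)))
P=cloud(f);c=f['color'].astype(int)
q=P[box(P,(.515,.565),(-.06,.0),(.14,.2))]; print('head',q[:,2].max())
for a,b in [(.04,.075),(.075,.115)]:
    k=P[box(P,(.515,.565),(-.05,.0),(a,b))]; print('shaft',len(k),circ(k,.0055,[.542,-.030]).x)
blue=(c[...,2]>c[...,0]+30)&(c[...,2]>c[...,1]+20)
q=P[blue&box(P,(.565,.61),(-.12,.06),(.03,.25))]; print('blue',q.min(0),q.max(0))
f0=dict(np.load('f_scene0.npz'))
for n in ['screw_tin','stopwatch','gauge_block','yellow_tab']:
    print(n,[np.round(m['uv'],1) for m in imaging.mark_of(n,'scene')[:2]])
f=imaging.grab_frame('wrist'); P=cloud(f)
q=P[box(P,(.515,.57),(-.06,.0),(.165,.185))]; r=cv2.minAreaRect((q[:,:2]*1000).astype(np.float32)); print(r,np.median(q[:,2]))
print(status.observe()['force'])
E
```

```text
clock: 27.55
position: [0.4847, -0.0315, 0.3114]
tool_rot: [-3.141, -0.002, 0.001]
force: [0.3, -0.0, -0.2]
grip_width: 0.0855
clock: 27.85
position: [0.4857, -0.0316, 0.3108]
tool_rot: [-3.141, -0.0, 0.001]
force: [0.3, 0.7, 0.2]
grip_width: 0.0855
head 0.17691024298021962
shaft 60 [ 0.5455 -0.0296]
shaft 55 [ 0.5454 -0.0296]
blue [ 0.5673 -0.0709  0.0409] [0.5944 0.0122 0.1728]
screw_tin [array([319.3, 278.1])]
stopwatch [array([345.9, 238.8])]
gauge_block [array([363.1, 228.1])]
yellow_tab [array([243.5, 323.7])]
((545.105224609375, -31.053359985351562), (19.687049865722656, 20.24812889099121), 27.889135360717773) 0.17279417101090772
[ 0.7406 -0.533   0.0092]
```

View pics/s16.png

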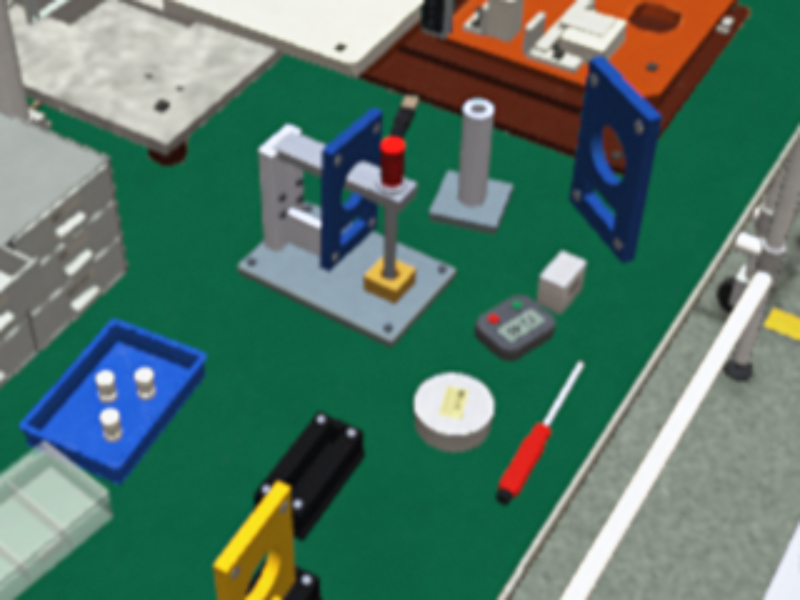

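Head height (0.177 in the scene camera) and position match the start, the plate hangs upright, and the bystanders have not moved. Handing in.

```bash
python3 -c "
from workcell import bot; print(bot.job_done())"
```

```text
the job is handed in; nothing more can be done
None
```

The job is done and handed in at about 28 s of the 69 s. I parked the pin in the tube, hung the smaller blue template on the peg and let go. I then put the pin back through the peg and bush and backed the gripper clear. No verdict is reported, so the result below rests on my own last checks.

- **Pin:** its head height (0.177 m at the top) is the same as at the start. The shaft is within 1 mm of its starting position and upright to within what the camera can resolve. The collar sits on the peg.
- **Blue template:** it hangs upright, with its lower edge about 41 mm above the table, as expected. It sits between the pin and the column, about 17 mm toward the pin from the seat point.
- **Yellow template, tin, stopwatch and block:** the tin, stopwatch and block appear within about 1 pixel of where they started. The yellow template's mark is about 2 pixels off, which is within the network's scatter.
- **Robot:** it touches nothing, and the tool force is only sensor noise (below 1 N).

The scene camera reads about 2 mm higher in y than the other two, so I aimed with the wrist camera's values. No check failed.

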